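Unpile the link arms into the free wash tray

TASK

Take the pile of link arms apart from the top down, lifting each arm clear without dragging the ones beneath it, and lay them all flat inside the wash tray that is still free (the one without the bearing housing in it). When every arm is in, throw the lever just beyond that tray fully over, away from the robot, to start its wash; leave the other tray's housing and lever, the wrench, the tin and the cup alone.

Things in the scene. Friction and masses are not known exactly. Their poses are not given: they have to be found in the camera images.
- link_1: cast aluminium link arm, bottom layer of the pile: a flat bar 190 mm long and 14 mm thick, waist 24 mm wide, with a round eye 36 mm across at each end (eye centres 77 mm from the middle). 0.12 to 0.24 kg. Origin at its middle (half its thickness up); x along its length, z through its thickness. All seven arms are alike and equally good either way up; arms 3, 6 and 7 are not there in every run
- link_2: cast aluminium link arm, bottom layer of the pile: a flat bar 190 mm long and 14 mm thick, waist 24 mm wide, with a round eye 36 mm across at each end (eye centres 77 mm from the middle). 0.12 to 0.24 kg. Origin at its middle (half its thickness up); x along its length, z through its thickness. All seven arms are alike and equally good either way up; arms 3, 6 and 7 are not there in every run
- link_3: cast aluminium link arm, bottom layer of the pile: a flat bar 190 mm long and 14 mm thick, waist 24 mm wide, with a round eye 36 mm across at each end (eye centres 77 mm from the middle). 0.12 to 0.24 kg. Origin at its middle (half its thickness up); x along its length, z through its thickness. All seven arms are alike and equally good either way up; arms 3, 6 and 7 are not there in every run
- link_4: cast aluminium link arm, second layer, lying across the bottom layer: a flat bar 190 mm long and 14 mm thick, waist 24 mm wide, with a round eye 36 mm across at each end (eye centres 77 mm from the middle). 0.12 to 0.24 kg. Origin at its middle (half its thickness up); x along its length, z through its thickness. All seven arms are alike and equally good either way up; arms 3, 6 and 7 are not there in every run
- link_5: cast aluminium link arm, second layer, lying across the bottom layer: a flat bar 190 mm long and 14 mm thick, waist 24 mm wide, with a round eye 36 mm across at each end (eye centres 77 mm from the middle). 0.12 to 0.24 kg. Origin at its middle (half its thickness up); x along its length, z through its thickness. All seven arms are alike and equally good either way up; arms 3, 6 and 7 are not there in every run
- link_6: cast aluminium link arm, top layer, lying across the second layer: a flat bar 190 mm long and 14 mm thick, waist 24 mm wide, with a round eye 36 mm across at each end (eye centres 77 mm from the middle). 0.12 to 0.24 kg. Origin at its middle (half its thickness up); x along its length, z through its thickness. All seven arms are alike and equally good either way up; arms 3, 6 and 7 are not there in every run
- link_7: cast aluminium link arm, top layer, lying across the second layer: a flat bar 190 mm long and 14 mm thick, waist 24 mm wide, with a round eye 36 mm across at each end (eye centres 77 mm from the middle). 0.12 to 0.24 kg. Origin at its middle (half its thickness up); x along its length, z through its thickness. All seven arms are alike and equally good either way up; arms 3, 6 and 7 are not there in every run
- card: square of cardboard 240 x 240 x 3 mm, fixed to the bench, under the pile. Origin at its centre on the bench. Along its own x lie the bottom arms (62 mm either side of the centre, a third one sometimes along the centre line) and the top arms (46 mm either side); the two second-layer arms lie along its y, 50 mm either side. All arms are a little askew
- tray_1: one of two alike open steel wash trays, fixed, 250 mm long (its x, away from the robot) x 198 mm wide (its y) x 58 mm high, walls and floor 4 mm. Origin at the centre of its underside, on the bench. Which stands left or right varies; one tray already has the bearing housing in it, the other is free
- tray_2: one of two alike open steel wash trays, fixed, 250 mm long (its x, away from the robot) x 198 mm wide (its y) x 58 mm high, walls and floor 4 mm. Origin at the centre of its underside, on the bench. Which stands left or right varies; one tray already has the bearing housing in it, the other is free
- lever_1 (a joint): toggle lever of tray_1, on a fixed block just beyond that tray's far (+x) end (70 x 50 mm, 25 mm high, its axle 160 to 170 mm from the tray's centre along the tray's x and up to 40 mm to either side of its middle line). Its value is the angle in rad: about 0 leaning to the tray's -x (off), 1.0 leaning as far to the tray's +x (fully over). It turns about the tray's y direction, stiffly enough to stay where it is left (a push of a few N moves it)
- lever_2 (a joint): toggle lever of tray_2, on a fixed block just beyond that tray's far (+x) end (70 x 50 mm, 25 mm high, its axle 160 to 170 mm from the tray's centre along the tray's x and up to 40 mm to either side of its middle line). Its value is the angle in rad: about 0 leaning to the tray's -x (off), 1.0 leaning as far to the tray's +x (fully over). It turns about the tray's y direction, stiffly enough to stay where it is left (a push of a few N moves it)
- lever_1_tip (a point): middle of the black ball (26 mm across) at the end of lever_1; the lever's rod is 10 mm thick and the ball is 80 mm from its axle, which lies 22 mm above the bench. The ball's middle is 92 mm above the bench at 0 and at 1.0 rad and 102 mm when the lever is upright halfway (0.5 rad); it travels about 77 mm to +x of the tray
- lever_2_tip (a point): middle of the black ball (26 mm across) at the end of lever_2; the lever's rod is 10 mm thick and the ball is 80 mm from its axle, which lies 22 mm above the bench. The ball's middle is 92 mm above the bench at 0 and at 1.0 rad and 102 mm when the lever is upright halfway (0.5 rad); it travels about 77 mm to +x of the tray
- housing: cast bearing housing, a 90 mm round flange with a 56 mm hub 40 mm high and two ears (130 mm across the ears), 0.8 kg, lying in one of the trays. Origin at the centre of its underside
- wrench: steel wrench 170 mm long lying on the bench beyond the pile. Leave it alone
- grease_tin: tin with a white lid, 60 mm across and 60 mm tall standing beyond the pile. Leave it alone
- nut_cup: steel cup 70 mm across and 50 mm tall standing beyond the pile. Leave it alone
Mind the look-alikes: they are no part of the job. Leave any turquoise look-alike of the link_4 alone. What is shaped like the link_2 but orange is not meant.

How it is judged:
On the way, in this order (a step that is already met when the one before it is completed fails the run):
1. every arm lies flat inside the free tray (x of link_1 in the frame of tray_1 between -0.05 and 0.05 m and y of link_1 in the frame of tray_1 between -0.095 and 0.095 m and z of each of link_1, link_2, link_3, link_4, link_5, link_6, link_7 in the frame of tray_1 below 0.058 m and angle between the z axis of each of link_1, link_2, link_3, link_4, link_5, link_6, link_7 and the z axis of tray_1, either way round below 0.35 rad and linear speed of each of link_1, link_2, link_3, link_4, link_5, link_6, link_7 below 0.03 m/s and x of link_2 in the frame of tray_1 between -0.05 and 0.05 m and y of link_2 in the frame of tray_1 between -0.095 and 0.095 m and x of link_3 in the frame of tray_1 between -0.05 and 0.05 m and y of link_3 in the frame of tray_1 between -0.095 and 0.095 m and x of link_4 in the frame of tray_1 between -0.05 and 0.05 m and y of link_4 in the frame of tray_1 between -0.095 and 0.095 m and x of link_5 in the frame of tray_1 between -0.05 and 0.05 m and y of link_5 in the frame of tray_1 between -0.095 and 0.095 m and x of link_6 in the frame of tray_1 between -0.05 and 0.05 m and y of link_6 in the frame of tray_1 between -0.095 and 0.095 m and x of link_7 in the frame of tray_1 between -0.05 and 0.05 m and y of link_7 in the frame of tray_1 between -0.095 and 0.095 m), for 0.2 s.
2. that tray's lever is thrown fully over (value of joint lever_1 above 0.85 rad), for 0.2 s.
At the end, for the whole second after the job is handed in: Every arm present lies at rest in the free tray: its middle below the rim (58 mm), within 50 mm of the tray's middle along its length and between its side walls, flat within 0.35 rad; that tray's lever stands above 0.85 rad, the other lever below 0.35; the housing is within 40 mm of where it was (all of step 1 and value of joint lever_1 above 0.85 rad and value of joint lever_2 below 0.35 rad and distance of housing from where it was at the start of the episode below 0.04 m); the robot touches nothing.
It fails at once if a second-layer arm is shifted more than 30 mm while an arm still lies on top of it (distance of any of link_4, link_5 from where it was at the start of the episode above 0.03 m and (((horizontal distance between link_6 and card below 0.15 m or height (world z) of card above 5 m) and (height (world z) of link_6 above 0.03 m or height (world z) of card above 5 m)) or ((horizontal distance between link_7 and card below 0.15 m or height (world z) of card above 5 m) and (height (world z) of link_7 above 0.03 m or height (world z) of card above 5 m)))).
It fails at once if a bottom arm is shifted more than 30 mm while a second-layer arm still lies on the pile (distance of any of link_1, link_2, link_3 from where it was at the start of the episode above 0.03 m and ((horizontal distance between link_4 and card below 0.15 m and height (world z) of link_4 above 0.017 m) or (horizontal distance between link_5 and card below 0.15 m and height (world z) of link_5 above 0.017 m))).
It fails at once if the other tray's housing is moved more than 40 mm (distance of housing from where it was at the start of the episode above 0.04 m).
It fails at once if the other tray's lever is thrown (value of joint lever_2 above 0.35 rad).
It fails at once if the wrench, tin or cup is moved more than 40 mm (distance of any of wrench, grease_tin, nut_cup from where it was at the start of the episode above 0.04 m).
Of link_3, link_6, link_7 only 1 to 3 are there at a start; the rules pass over those that are not, and their reading is None.
At some moment in a run one of link_6, link_7 may be knocked a few centimetres aside while the robot is not near it.
Once in a run the grip may slacken for a moment while it holds something.
It also fails if it takes over 210 s, if anything falls off the work surface, if the arm or the gripper's body presses on something with over 40 N, if the wrist force passes 120 N, or if a joint passes its speed limit or range.

ROBOT

A 6-joint arm with a two-finger parallel gripper is mounted at the origin on the work surface. World frame = base frame: x ahead of the robot, y to its left, z up, the work surface at z = 0. Lengths are in m, angles in rad, forces in N, time in s.
With the tool pointing down it reaches from about 0.425 to 0.95 m from the base axis. Payload 3.5 kg.
Tool frame: the origin (TCP) lies between the finger pads; the fingertips stand 25 mm ahead of it and the grasp point (between the pads) lies 6 mm ahead of it (ctrl.finger_overhang is the distance from the TCP to the fingertips, in m); x points along the fingers, y is the direction in which the jaws open and shut, and the axes are right-handed (so a half turn about x gives the same grasp; the last joint's range is limited). The gripper opens to 85 mm and grips with 20 to 120 N. Pads are 22 mm wide; open, the fingers measure 114 mm over their backs; the gripper's body (76 mm by 85 mm) begins 54 mm behind the grasp point. The pads swing forward as they close: fully open they stand 13 mm farther back than shut.
Start: joints at [-1.31, 0.286, 1.577, -0, 1.279, -0.15], TCP at [0.27, -0.619, 0.256] pointing down, gripper open.
Joint ranges: [-2.77, 2.77], [-0.9, 2.22], [0.21, 2.48], [-1.53, 4.67], [0.24, 2.81], [-2.84, 2.84]. Speed limits (rad/s): [2.79, 2.79, 3.14, 3.14, 3.14, 3.14].

INTERFACE

Orientations are given as a unit quaternion [x, y, z, w].
In Python, from plant import ctrl gives the robot as it stands.
- The arm moves only by the tool play_rows, never from a script. Its argument "targets" is a list of rows, each an object with "delta_pos": the shift along the world's x, y, z normalised to -1 to 1, where 1 is 1000 mm, a list of three; "delta_rot": the turn, a rotation vector about the world's x, y, z normalised to -1 to 1, where 1 is pi rad, a list of three; "claw": the finger opening in mm, from 0 to 85.4. In form: [{"delta_pos": [tx, ty, tz], "delta_rot": [wx, wy, wz], "claw": claw}, ...]. A call has 1 to 20 rows; each row is the pose to reach, as a shift and turn from the pose measured when the call began, turning the shorter way round; what a row does not reach only later rows make up. A row lasts 1/12 s, in which the tool goes at most 41.7 mm and 7.16 degrees, less where a joint would pass 70% of its speed; a pose out of reach is approached as far as the arm can. A call with a number of a shift or a turn outside -1 to 1 is refused whole. A call with a gripper value outside its range is refused whole. The fingers move at their own pace and stop on an object; "newtons" is the grip in N (left out, the last holds). Time passes only in rows, so rows that repeat a pose let the fingers close. It gives the time, the measured TCP pose, the force and the opening at its end, in the units of the state.
- ctrl.get_state(): the state, without advancing time (a new reading comes with each control period).
- ctrl.read_camera(name): name is "side" or "top"; returns the picture (384x512x3 uint8, blue, green, red); there is no depth.
- ctrl.calibration(name): a dict with "fx", "fy", "cx", "cy" (pixels), "camera_from_world" (4x4, takes a point from world to camera coordinates). Camera axes: x right, y down, z forward; pixel columns grow to the right and rows downward; lengths in m; the calibration is good to about 2 mm. A picture is of the moment at which its call begins. calibration takes no time and is no camera call.
- ctrl.sign_off(): hands the job in, once; it reports no verdict.
The state is a dict: "time": time; "qpos": joint angles; "dq": joint speeds; "joint_efforts": joint torques, N m; "eef_pos": TCP position; "tcp_rot": TCP orientation; "contact_force": force on the tool from outside, world axes, zero at the start; "wrist_torque": the same for the moment, N m; "opening": opening from 0.0 (shut) to 1.0 (fully open).
Only numpy, scipy, OpenCV 4.12 (cv2) and the standard library are available. Lean on these libraries where they do the work, as an engineer would, in place of code of your own. Each camera call takes 0.05 s, during which the arm holds its last target. There are 200 camera calls.

## Working session

There is one attempt and no reset: what is moved stays moved. The work goes in short steps, Python scripts to look and compute and a tool call to move; the robot and the scene stay as the last step left them, time stands still between calls to the robot, and variables do not carry over. Pictures are saved under pics/ and viewed, about 12 in all and at most 16, crops included, and the job is handed in when it is done.

Besides the shell and the picture viewer there is one more tool, called after "Emit:" by a JSON object that holds its "method" and its "body", one argument or row to a line. play_rows: Moves the arm, as the interface text tells. Its arguments: {"type":"object","properties":{"targets":{"type":"array"},"newtons":{"type":"number"}},"required":["targets"]}

```bash
ls; mkdir -p pics
cat > h.py <<'E'
import cv2, numpy as np
from plant import ctrl
def snap(cam,name=None):
    im=ctrl.read_camera(cam)
    if name: cv2.imwrite(f'pics/{name}.png',im)
    return im
def ray(cam,u,v,z):
    c=ctrl.calibration(cam); T=np.array(c['camera_from_world']); R,t=T[:3,:3],T[:3,3]
    o=-R.T@t; d=R.T@np.array([(u-c['cx'])/c['fx'],(v-c['cy'])/c['fy'],1])
    return o+d*(z-o[2])/d[2]
def proj(cam,p):
    c=ctrl.calibration(cam); T=np.array(c['camera_from_world']); q=T[:3,:3]@np.array(p)+T[:3,3]
    return np.array([c['fx']*q[0]/q[2]+c['cx'],c['fy']*q[1]/q[2]+c['cy']])
def big(im,x0,y0,x1,y1,s,name): cv2.imwrite(f'pics/{name}.png',cv2.resize(im[y0:y1,x0:x1],None,fx=s,fy=s,interpolation=cv2.INTER_CUBIC))
E
python3 - <<'E'
from h import *
a=snap('top','top0');b=snap('side','side0')
for c in('top','side'):
    k=ctrl.calibration(c);T=np.array(k['camera_from_world']);print(c,k['fx'],k['cx'],k['cy'],(-T[:3,:3].T@T[:3,3]).round(3),T[:3,:3].round(2).tolist())
s=ctrl.get_state();print(s)
E
```

```text
pics
top 457.3852392677113 261.31742102461146 189.316631259613 [ 0.441 -0.118  1.536] [[-0.02, -1.0, -0.02], [-1.0, 0.02, -0.08], [0.08, 0.02, -1.0]]
side 456.2164003980603 258.4055678631104 184.28716174769292 [0.075 0.648 0.881] [[-0.82, -0.57, -0.0], [-0.38, 0.55, -0.75], [0.43, -0.61, -0.66]]
{'time': 0.1, 'qpos': array([-1.30998851e+00,  2.87103267e-01,  1.57801396e+00, -6.02628449e-06,
        1.27861944e+00, -1.50049279e-01]), 'dq': array([-0.00096959, -0.00421645, -0.00387658,  0.00041232, -0.0002188 ,
        0.001604  ]), 'joint_efforts': array([ 1.23830559e-03, -4.07291937e+01, -2.93698597e+01, -1.00813879e-04,
        3.40727769e-03,  4.85282087e-06]), 'eef_pos': array([ 0.26944688, -0.61830188,  0.255077  ]), 'tcp_rot': array([-0.69219439, -0.14499766,  0.69228238, -0.14348416]), 'contact_force': array([ 1.27470667,  0.55258664, -0.03674649]), 'wrist_torque': array([-0.00739263, -0.09002727,  0.02989664]), 'opening': 1.0002831845092977}
```

Run:
```python
import cv2
for n in('top0','side0'):
    im=cv2.imread(f'pics/{n}.png'); cv2.imwrite(f'pics/{n}b.png',cv2.resize(im,(784,588),interpolation=cv2.INTER_CUBIC))
```

```text
(no output)
```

View pics/top0b.png

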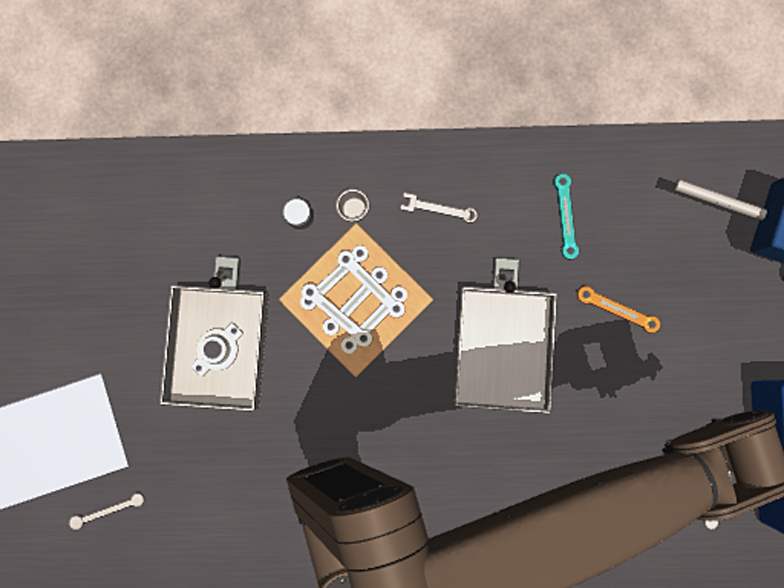

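View pics/side0b.png

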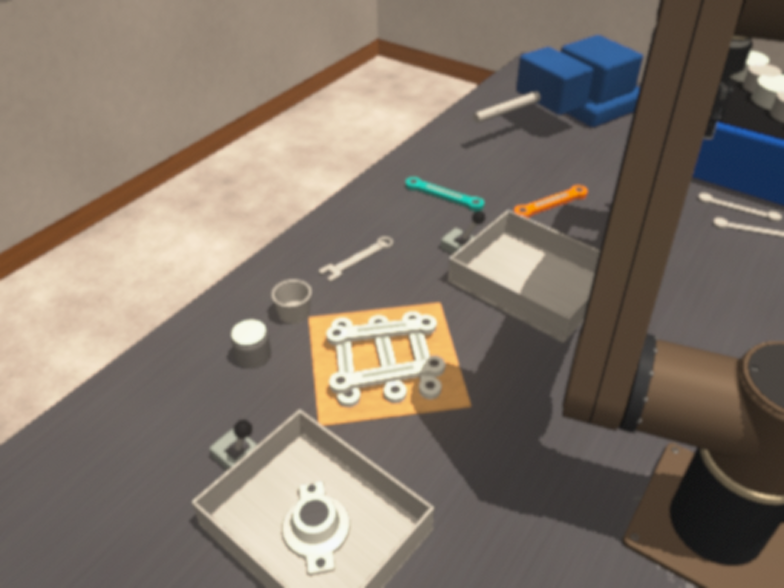

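Run:
```python
from h import *
a=cv2.imread('pics/top0.png');b=cv2.imread('pics/side0.png')
A=cv2.resize(a[140:250,175:290],None,fx=5,fy=5,interpolation=cv2.INTER_CUBIC)[:, :]
B=cv2.resize(b[190:285,195:310],None,fx=5,fy=5,interpolation=cv2.INTER_CUBIC)
cv2.imwrite('pics/c_top.png',A);cv2.imwrite('pics/c_side.png',B)
```

```text
(no output)
```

View pics/c_top.png

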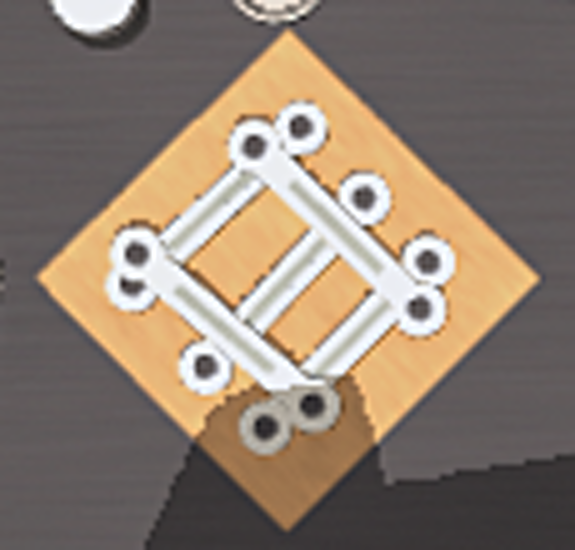

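View pics/c_side.png

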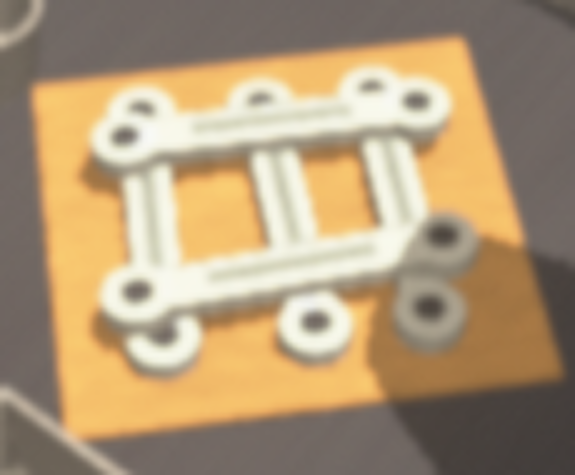

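```bash
cat >> h.py <<'E'
from scipy.spatial.transform import Rotation as Ro
def tool():
    s=ctrl.get_state(); R=Ro.from_quat(s['tcp_rot']).as_matrix()
    return s,R
def st():
    s,R=tool(); yaw=np.degrees(np.arctan2(R[1,1],R[0,1]))
    print('t%.1f'%s['time'],'tcp',(s['eef_pos']*1000).round(1),'jawyaw %.1f'%yaw,'xaxis',R[:,0].round(3),'open mm %.1f'%(s['opening']*85.4),'F',s['contact_force'].round(1),'q',s['qpos'].round(2))
E
python3 - <<'E'
from h import *
P=dict(A=((254,146),(420,308),.031),B=((136,253),(312,405),.031),C=((300,127),(131,287),.017),D=((364,198),(205,367),.017),E=((428,262),(264,428),.017))
for k,(p,q,z) in P.items():
    p,q=[ray('top',175+(u+.5)/5-.5,140+(v+.5)/5-.5,z)[:2]for u,v in(p,q)]
    d=p-q; print(k,'mid',((p+q)*500).round(1),'len %.1f'%(np.linalg.norm(d)*1000),'ang %.1f'%np.degrees(np.arctan2(d[1],d[0])))
s=512/784
for n,T in dict(right=((458,290),(556,291),(549,411),(457,405)),left=((172,287),(267,289),(257,409),(163,404))).items():
    c=np.array([ray('top',u*s,v*s,.058)[:2] for u,v in T]); print(n,(c*1000).round(0).tolist(),(c.mean(0)*1000).round(1),'sides',(np.linalg.norm(c-np.roll(c,1,0),axis=1)*1000).round(0))
for u,v in((509,286),(215,282)): print('ball',(ray('top',u*s,v*s,.092)*1000).round(1))
st()
# finer tray view
a=cv2.imread('pics/top0.png'); big(a,285,155,375,280,4.5,'c_tray')
E
```

```text
A mid [575.1 -31. ] len 154.1 ang 44.4
B mid [509.4  44.8] len 154.1 ang 48.1
C mid [591.6  50.5] len 155.3 ang -47.6
D mid [540.    5.2] len 154.4 ang -44.4
E mid [497.5 -35. ] len 154.8 ang -45.9
right [[554.0, -217.0], [547.0, -424.0], [297.0, -399.0], [313.0, -208.0]] [ 427.8 -312.2] sides [241. 206. 251. 192.]
left [[575.0, 390.0], [566.0, 188.0], [314.0, 210.0], [328.0, 409.0]] [445.5 299.3] sides [247. 203. 253. 199.]
ball [ 557.1 -320.4   92. ]
ball [579.8 288.9  92. ]
t0.1 tcp [ 269.4 -618.3  255.1] jawyaw -66.5 xaxis [-0.001  0.002 -1.   ] open mm 85.4 F [ 1.3  0.6 -0. ] q [-1.31  0.29  1.58 -0.    1.28 -0.15]
```

View pics/c_tray.png

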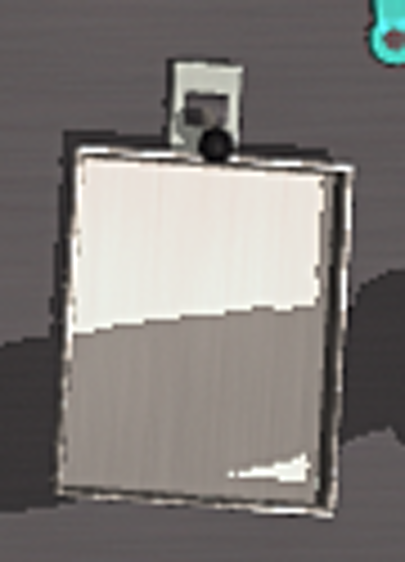

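Run:
```python
from h import *
f=lambda u,v,z:ray('top',285+(u+.5)/4.5-.5,155+(v+.5)/4.5-.5,z)[:2]*1000
c=np.array([f(u,v,.058) for u,v in((77,150),(351,166),(331,515),(60,495))])
print(c.round(1).tolist(),c.mean(0).round(1),'sides',np.linalg.norm(c-np.roll(c,1,0),axis=1).round(1))
for i,j in((3,0),(2,1)):
    d=c[j]-c[i];print('x dir ang %.1f'%np.degrees(np.arctan2(d[1],d[0])))
for i,j in((0,1),(3,2)):
    d=c[j]-c[i];print('-y dir ang %.1f'%(np.degrees(np.arctan2(d[1],d[0]))+90))
print('ball',f(215,143,.092))
```

```text
[[558.4, -226.0], [542.2, -421.9], [295.0, -398.1], [313.0, -206.8]] [ 427.1 -313.2] sides [246.2 196.5 248.4 192.1]
x dir ang -4.5
x dir ang -5.5
-y dir ang -4.7
-y dir ang -5.4
ball [ 558.32987876 -320.42961131]
```

Emit:
{"method": "play_rows", "body": {
  "targets": [
    {"delta_pos":[0.1,0.195,0],"delta_rot":[0,0,0.04],"claw":50},
    {"delta_pos":[0.1,0.195,0],"delta_rot":[0,0,0.04],"claw":50},
    {"delta_pos":[0.1,0.195,0],"delta_rot":[0,0,0.04],"claw":50},
    {"delta_pos":[0.1,0.195,0],"delta_rot":[0,0,0.04],"claw":50},
    {"delta_pos":[0.2,0.39,-0.05],"delta_rot":[0,0,0.08],"claw":50},
    {"delta_pos":[0.2,0.39,-0.05],"delta_rot":[0,0,0.08],"claw":50},
    {"delta_pos":[0.2,0.39,-0.05],"delta_rot":[0,0,0.08],"claw":50},
    {"delta_pos":[0.2,0.39,-0.05],"delta_rot":[0,0,0.08],"claw":50},
    {"delta_pos":[0.2,0.39,-0.05],"delta_rot":[0,0,0.08],"claw":50},
    {"delta_pos":[0.306,0.587,-0.12],"delta_rot":[0,0,0.116],"claw":50},
    {"delta_pos":[0.306,0.587,-0.12],"delta_rot":[0,0,0.116],"claw":50},
    {"delta_pos":[0.306,0.587,-0.12],"delta_rot":[0,0,0.116],"claw":50},
    {"delta_pos":[0.306,0.587,-0.12],"delta_rot":[0,0,0.116],"claw":50},
    {"delta_pos":[0.306,0.587,-0.12],"delta_rot":[0,0,0.116],"claw":50},
    {"delta_pos":[0.306,0.587,-0.12],"delta_rot":[0,0,0.116],"claw":50},
    {"delta_pos":[0.306,0.587,-0.12],"delta_rot":[0,0,0.116],"claw":50},
    {"delta_pos":[0.306,0.587,-0.12],"delta_rot":[0,0,0.116],"claw":50},
    {"delta_pos":[0.306,0.587,-0.12],"delta_rot":[0,0,0.116],"claw":50}
  ],
  "newtons": 80
}}

```text
time: 1.6
eef_pos: [0.5751, -0.0285, 0.1332]
tcp_rot: [-0.653, -0.27, 0.655, -0.267]
contact_force: [0.5, -0.3, -0.6]
opening: 0.586
```

Run:
```python
from h import *
st(); print(ctrl.finger_overhang)
b=snap('side','side1'); big(b,160,150,330,290,4.4,'s1')
```

```text
t1.6 tcp [575.1 -28.5 133.2] jawyaw -45.3 xaxis [-0.004  0.003 -1.   ] open mm 50.1 F [ 0.5 -0.3 -0.6] q [-0.23  0.21  1.91  0.    1.03  0.56]
0.025
```

View pics/s1.png

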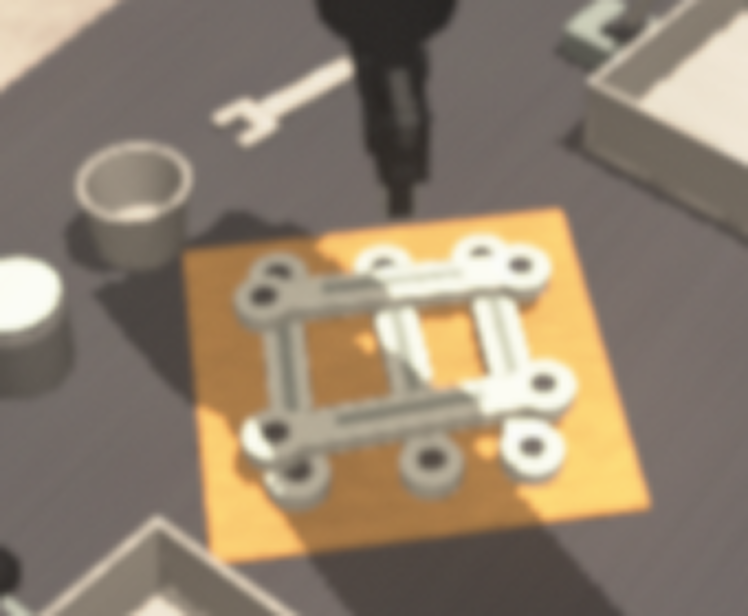

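Emit:
{"method": "play_rows", "body": {
  "targets": [
    {"delta_pos":[0,-0.0025,-0.03],"delta_rot":[0,0,0],"claw":50},
    {"delta_pos":[0,-0.0025,-0.05],"delta_rot":[0,0,0],"claw":50},
    {"delta_pos":[0,-0.0025,-0.07],"delta_rot":[0,0,0],"claw":50},
    {"delta_pos":[0,-0.0025,-0.08],"delta_rot":[0,0,0],"claw":50},
    {"delta_pos":[0,-0.0025,-0.085],"delta_rot":[0,0,0],"claw":50},
    {"delta_pos":[0,-0.0025,-0.09],"delta_rot":[0,0,0],"claw":50},
    {"delta_pos":[0,-0.0025,-0.09],"delta_rot":[0,0,0],"claw":50},
    {"delta_pos":[0,-0.0025,-0.09],"delta_rot":[0,0,0],"claw":50},
    {"delta_pos":[0,-0.0025,-0.09],"delta_rot":[0,0,0],"claw":15},
    {"delta_pos":[0,-0.0025,-0.09],"delta_rot":[0,0,0],"claw":15},
    {"delta_pos":[0,-0.0025,-0.09],"delta_rot":[0,0,0],"claw":15},
    {"delta_pos":[0,-0.0025,-0.09],"delta_rot":[0,0,0],"claw":15},
    {"delta_pos":[0,-0.0025,-0.09],"delta_rot":[0,0,0],"claw":15},
    {"delta_pos":[0,-0.0025,-0.09],"delta_rot":[0,0,0],"claw":15},
    {"delta_pos":[0,-0.0025,-0.09],"delta_rot":[0,0,0],"claw":15},
    {"delta_pos":[0,-0.0025,-0.09],"delta_rot":[0,0,0],"claw":15}
  ],
  "newtons": 80
}}

```text
time: 2.98
eef_pos: [0.5759, -0.0328, 0.0455]
tcp_rot: [-0.654, -0.269, 0.655, -0.268]
contact_force: [-1.6, 0.3, 5.9]
opening: 0.252
```

Emit:
{"method": "play_rows", "body": {
  "targets": [
    {"delta_pos":[0,0,0.005],"delta_rot":[0,0,0],"claw":15},
    {"delta_pos":[0,0,0.01],"delta_rot":[0,0,0],"claw":15},
    {"delta_pos":[0,0,0.02],"delta_rot":[0,0,0],"claw":15},
    {"delta_pos":[0,0,0.03],"delta_rot":[0,0,0],"claw":15},
    {"delta_pos":[0,0,0.05],"delta_rot":[0,0,0],"claw":15},
    {"delta_pos":[0,0,0.07],"delta_rot":[0,0,0],"claw":15},
    {"delta_pos":[0,0,0.09],"delta_rot":[0,0,0],"claw":15},
    {"delta_pos":[0,0,0.1],"delta_rot":[0,0,0],"claw":15},
    {"delta_pos":[0,0,0.1],"delta_rot":[0,0,0],"claw":15}
  ]
}}

```text
time: 3.73
eef_pos: [0.5779, -0.0332, 0.1494]
tcp_rot: [0.656, 0.268, -0.653, 0.269]
contact_force: [0.7, -0.7, -2.0]
opening: 0.254
```

Run:
```python
from h import *
st()
b=snap('side','side2'); big(b,160,130,330,270,4.4,'s2')
```

```text
t3.7 tcp [577.9 -33.2 149.4] jawyaw -45.4 xaxis [ 0.005 -0.    -1.   ] open mm 21.7 F [ 0.7 -0.7 -2. ] q [-0.23  0.19  1.9   0.    1.05  0.56]
```

View pics/s2.png

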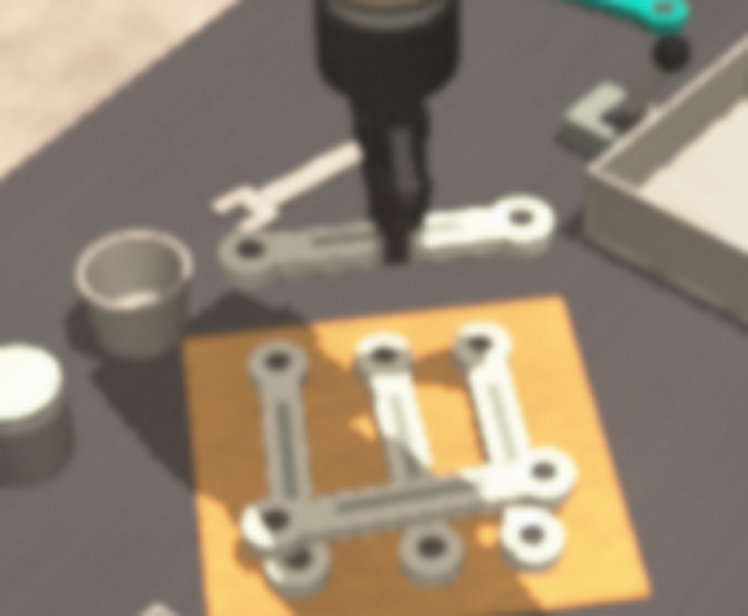

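Emit:
{"method": "play_rows", "body": {
  "targets": [
    {"delta_pos":[-0.04,-0.085,0],"delta_rot":[0,0,-0.07],"claw":15},
    {"delta_pos":[-0.04,-0.085,0],"delta_rot":[0,0,-0.07],"claw":15},
    {"delta_pos":[-0.04,-0.085,0],"delta_rot":[0,0,-0.07],"claw":15},
    {"delta_pos":[-0.08,-0.17,0],"delta_rot":[0,0,-0.14],"claw":15},
    {"delta_pos":[-0.08,-0.17,0],"delta_rot":[0,0,-0.14],"claw":15},
    {"delta_pos":[-0.08,-0.17,0],"delta_rot":[0,0,-0.14],"claw":15},
    {"delta_pos":[-0.12,-0.255,0],"delta_rot":[0,0,-0.21],"claw":15},
    {"delta_pos":[-0.12,-0.255,0],"delta_rot":[0,0,-0.21],"claw":15},
    {"delta_pos":[-0.12,-0.255,0],"delta_rot":[0,0,-0.21],"claw":15},
    {"delta_pos":[-0.1556,-0.335,0],"delta_rot":[0,0,-0.276],"claw":15},
    {"delta_pos":[-0.1556,-0.335,0],"delta_rot":[0,0,-0.276],"claw":15},
    {"delta_pos":[-0.1556,-0.335,0],"delta_rot":[0,0,-0.276],"claw":15},
    {"delta_pos":[-0.1556,-0.335,0],"delta_rot":[0,0,-0.276],"claw":15},
    {"delta_pos":[-0.1556,-0.335,-0.02],"delta_rot":[0,0,-0.276],"claw":15},
    {"delta_pos":[-0.1556,-0.335,-0.04],"delta_rot":[0,0,-0.276],"claw":15},
    {"delta_pos":[-0.1556,-0.335,-0.05],"delta_rot":[0,0,-0.276],"claw":15},
    {"delta_pos":[-0.1556,-0.335,-0.05],"delta_rot":[0,0,-0.276],"claw":15}
  ]
}}

```text
time: 5.2
eef_pos: [0.4201, -0.3644, 0.0934]
tcp_rot: [-0.705, 0.028, 0.708, 0.032]
contact_force: [-0.5, 0.6, -1.9]
opening: 0.253
```

Run:
```python
from h import *
st()
b=snap('side','side3');a=snap('top')
A=cv2.resize(a[140:290,170:400],None,fx=3.2,fy=3.2,interpolation=cv2.INTER_CUBIC);cv2.imwrite('pics/t3.png',A)
```

```text
t5.2 tcp [ 420.1 -364.4   93.4] jawyaw -94.9 xaxis [-0.003  0.006 -1.   ] open mm 21.6 F [-0.5  0.6 -1.9] q [-0.9   0.22  1.98  0.    0.95  0.76]
```

View pics/t3.png

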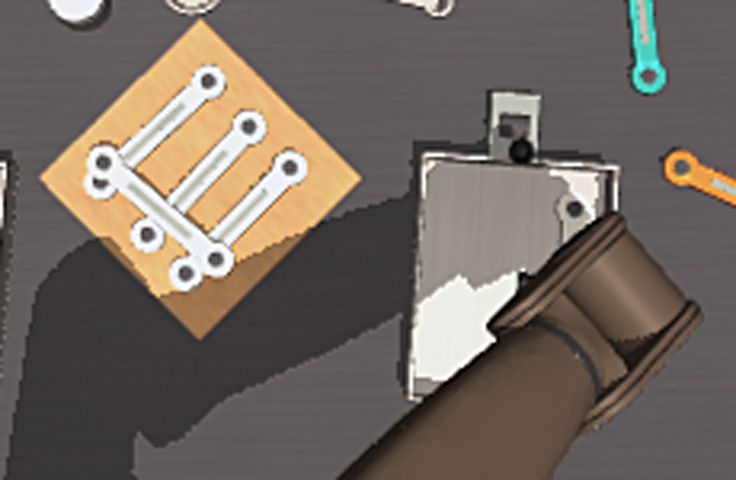

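Emit:
{"method": "play_rows", "body": {
  "targets": [
    {"delta_pos":[0.002,-0.0035,-0.02],"delta_rot":[0,0,0],"claw":15},
    {"delta_pos":[0.002,-0.0035,-0.035],"delta_rot":[0,0,0],"claw":15},
    {"delta_pos":[0.002,-0.0035,-0.047],"delta_rot":[0,0,0],"claw":15},
    {"delta_pos":[0.002,-0.0035,-0.054],"delta_rot":[0,0,0],"claw":15},
    {"delta_pos":[0.002,-0.0035,-0.06],"delta_rot":[0,0,0],"claw":15},
    {"delta_pos":[0.002,-0.0035,-0.06],"delta_rot":[0,0,0],"claw":15},
    {"delta_pos":[0.002,-0.0035,-0.06],"delta_rot":[0,0,0],"claw":15},
    {"delta_pos":[0.002,-0.0035,-0.06],"delta_rot":[0,0,0],"claw":38},
    {"delta_pos":[0.002,-0.0035,-0.06],"delta_rot":[0,0,0],"claw":38},
    {"delta_pos":[0.002,-0.0035,-0.06],"delta_rot":[0,0,0],"claw":38},
    {"delta_pos":[0.002,-0.0035,-0.06],"delta_rot":[0,0,0],"claw":38},
    {"delta_pos":[0.002,-0.0035,-0.05],"delta_rot":[0,0,0],"claw":38},
    {"delta_pos":[0.002,-0.0035,-0.03],"delta_rot":[0,0,0],"claw":38},
    {"delta_pos":[0.002,-0.0035,0.0],"delta_rot":[0,0,0],"claw":38},
    {"delta_pos":[0.002,-0.0035,0.03],"delta_rot":[0,0,0],"claw":38},
    {"delta_pos":[0.002,-0.0035,0.06],"delta_rot":[0,0,0],"claw":38}
  ]
}}

```text
time: 6.63
eef_pos: [0.424, -0.3706, 0.1591]
tcp_rot: [0.707, -0.031, -0.706, -0.03]
contact_force: [0.7, -1.2, 0.7]
opening: 0.444
```

Run:
```python
from h import *
st()
```

```text
t6.6 tcp [ 424.  -370.6  159.1] jawyaw -95.0 xaxis [ 0.002 -0.001 -1.   ] open mm 37.9 F [ 0.7 -1.2  0.7] q [-0.9   0.14  1.93  0.    1.06  0.76]
```

Emit:
{"method": "play_rows", "body": {
  "targets": [
    {"delta_pos":[0.03,0.14,0],"delta_rot":[0,0,0.1],"claw":50},
    {"delta_pos":[0.03,0.14,0],"delta_rot":[0,0,0.1],"claw":50},
    {"delta_pos":[0.03,0.14,0],"delta_rot":[0,0,0.1],"claw":50},
    {"delta_pos":[0.03,0.14,0],"delta_rot":[0,0,0.1],"claw":50},
    {"delta_pos":[0.06,0.28,0],"delta_rot":[0,0,0.2],"claw":50},
    {"delta_pos":[0.06,0.28,0],"delta_rot":[0,0,0.2],"claw":50},
    {"delta_pos":[0.06,0.28,0],"delta_rot":[0,0,0.2],"claw":50},
    {"delta_pos":[0.0854,0.4154,-0.03],"delta_rot":[0,0,0.295],"claw":50},
    {"delta_pos":[0.0854,0.4154,-0.03],"delta_rot":[0,0,0.295],"claw":50},
    {"delta_pos":[0.0854,0.4154,-0.03],"delta_rot":[0,0,0.295],"claw":50},
    {"delta_pos":[0.0854,0.4154,-0.03],"delta_rot":[0,0,0.295],"claw":50},
    {"delta_pos":[0.0854,0.4154,-0.03],"delta_rot":[0,0,0.295],"claw":50},
    {"delta_pos":[0.0854,0.4154,-0.03],"delta_rot":[0,0,0.295],"claw":50},
    {"delta_pos":[0.0854,0.4154,-0.03],"delta_rot":[0,0,0.295],"claw":50},
    {"delta_pos":[0.0854,0.4154,-0.03],"delta_rot":[0,0,0.295],"claw":50}
  ]
}}

```text
time: 7.88
eef_pos: [0.51, 0.0438, 0.13]
tcp_rot: [0.647, 0.288, -0.644, 0.289]
contact_force: [0.6, 0.2, 0.0]
opening: 0.587
```

Run:
```python
from h import *
st(); snap('side','side4')
```

```text
t7.9 tcp [510.   43.8 130. ] jawyaw -41.9 xaxis [ 0.004  0.    -1.   ] open mm 50.2 F [0.6 0.2 0. ] q [-0.11  0.07  2.07  0.    0.99  0.62]
```

Descend to z≈45, close, lift.

Emit:
{"method": "play_rows", "body": {
  "targets": [
    {"delta_pos":[0,0.001,-0.03],"delta_rot":[0,0,0],"claw":50},
    {"delta_pos":[0,0.001,-0.05],"delta_rot":[0,0,0],"claw":50},
    {"delta_pos":[0,0.001,-0.07],"delta_rot":[0,0,0],"claw":50},
    {"delta_pos":[0,0.001,-0.08],"delta_rot":[0,0,0],"claw":50},
    {"delta_pos":[0,0.001,-0.085],"delta_rot":[0,0,0],"claw":50},
    {"delta_pos":[0,0.001,-0.085],"delta_rot":[0,0,0],"claw":50},
    {"delta_pos":[0,0.001,-0.085],"delta_rot":[0,0,0],"claw":15},
    {"delta_pos":[0,0.001,-0.085],"delta_rot":[0,0,0],"claw":15},
    {"delta_pos":[0,0.001,-0.085],"delta_rot":[0,0,0],"claw":15},
    {"delta_pos":[0,0.001,-0.085],"delta_rot":[0,0,0],"claw":15},
    {"delta_pos":[0,0.001,-0.085],"delta_rot":[0,0,0],"claw":15},
    {"delta_pos":[0,0.001,-0.085],"delta_rot":[0,0,0],"claw":15},
    {"delta_pos":[0,0.001,-0.085],"delta_rot":[0,0,0],"claw":15},
    {"delta_pos":[0,0.001,-0.08],"delta_rot":[0,0,0],"claw":15},
    {"delta_pos":[0,0.001,-0.07],"delta_rot":[0,0,0],"claw":15},
    {"delta_pos":[0,0.001,-0.05],"delta_rot":[0,0,0],"claw":15},
    {"delta_pos":[0,0.001,-0.03],"delta_rot":[0,0,0],"claw":15},
    {"delta_pos":[0,0.001,0.0],"delta_rot":[0,0,0],"claw":15},
    {"delta_pos":[0,0.001,0.02],"delta_rot":[0,0,0],"claw":15},
    {"delta_pos":[0,0.001,0.02],"delta_rot":[0,0,0],"claw":15}
  ]
}}

```text
time: 9.6
eef_pos: [0.513, 0.0444, 0.1556]
tcp_rot: [0.65, 0.286, -0.641, 0.29]
contact_force: [1.9, -0.5, -1.2]
opening: 0.255
```

Run:
```python
from h import *
st(); snap('side','side5')
```

```text
t9.6 tcp [513.   44.4 155.6] jawyaw -41.9 xaxis [ 0.015 -0.001 -1.   ] open mm 21.8 F [ 1.9 -0.5 -1.2] q [-0.11  0.04  2.06  0.    1.03  0.62]
```

Emit:
{"method": "play_rows", "body": {
  "targets": [
    {"delta_pos":[-0.02,-0.09,0],"delta_rot":[0,0,-0.075],"claw":15},
    {"delta_pos":[-0.02,-0.09,0],"delta_rot":[0,0,-0.075],"claw":15},
    {"delta_pos":[-0.02,-0.09,0],"delta_rot":[0,0,-0.075],"claw":15},
    {"delta_pos":[-0.045,-0.18,0],"delta_rot":[0,0,-0.15],"claw":15},
    {"delta_pos":[-0.045,-0.18,0],"delta_rot":[0,0,-0.15],"claw":15},
    {"delta_pos":[-0.045,-0.18,0],"delta_rot":[0,0,-0.15],"claw":15},
    {"delta_pos":[-0.065,-0.27,0],"delta_rot":[0,0,-0.225],"claw":15},
    {"delta_pos":[-0.065,-0.27,0],"delta_rot":[0,0,-0.225],"claw":15},
    {"delta_pos":[-0.065,-0.27,0],"delta_rot":[0,0,-0.225],"claw":15},
    {"delta_pos":[-0.086,-0.3575,0],"delta_rot":[0,0,-0.295],"claw":15},
    {"delta_pos":[-0.086,-0.3575,0],"delta_rot":[0,0,-0.295],"claw":15},
    {"delta_pos":[-0.086,-0.3575,0],"delta_rot":[0,0,-0.295],"claw":15},
    {"delta_pos":[-0.086,-0.3575,0],"delta_rot":[0,0,-0.295],"claw":15},
    {"delta_pos":[-0.086,-0.3575,-0.03],"delta_rot":[0,0,-0.295],"claw":15},
    {"delta_pos":[-0.086,-0.3575,-0.05],"delta_rot":[0,0,-0.295],"claw":15},
    {"delta_pos":[-0.086,-0.3575,-0.06],"delta_rot":[0,0,-0.295],"claw":15},
    {"delta_pos":[-0.086,-0.3575,-0.06],"delta_rot":[0,0,-0.295],"claw":15}
  ]
}}

```text
time: 11.07
eef_pos: [0.4242, -0.3095, 0.0893]
tcp_rot: [0.707, -0.031, -0.706, -0.029]
contact_force: [-0.8, 0.8, -1.9]
opening: 0.254
```

Run:
```python
from h import *
st(); a=snap('top','top6')
b=snap('side','side6')
A=cv2.resize(a[140:290,170:400],None,fx=3.2,fy=3.2,interpolation=cv2.INTER_CUBIC);cv2.imwrite('pics/t6.png',A)
```

```text
t11.1 tcp [ 424.2 -309.5   89.3] jawyaw -94.9 xaxis [ 0.001 -0.002 -1.   ] open mm 21.7 F [-0.8  0.8 -1.9] q [-0.82  0.16  2.06 -0.    0.92  0.83]
```

View pics/t6.png

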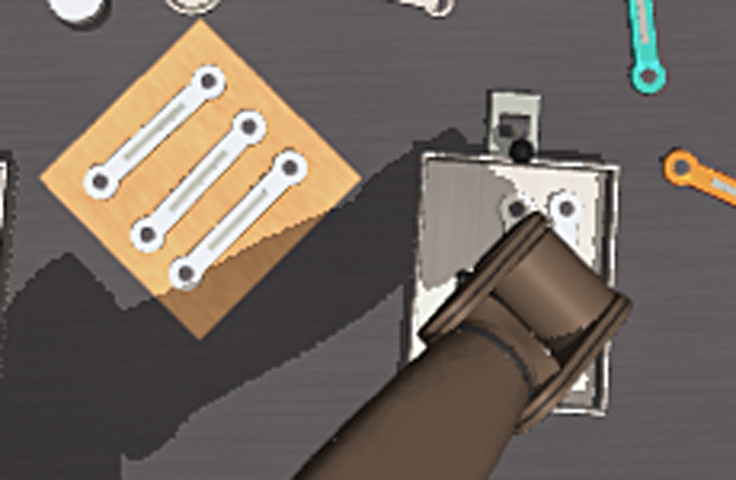

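Emit:
{"method": "play_rows", "body": {
  "targets": [
    {"delta_pos":[0.003,-0.0035,-0.02],"delta_rot":[0,0,0],"claw":15},
    {"delta_pos":[0.003,-0.0035,-0.035],"delta_rot":[0,0,0],"claw":15},
    {"delta_pos":[0.003,-0.0035,-0.045],"delta_rot":[0,0,0],"claw":15},
    {"delta_pos":[0.003,-0.0035,-0.052],"delta_rot":[0,0,0],"claw":15},
    {"delta_pos":[0.003,-0.0035,-0.056],"delta_rot":[0,0,0],"claw":15},
    {"delta_pos":[0.003,-0.0035,-0.056],"delta_rot":[0,0,0],"claw":15},
    {"delta_pos":[0.003,-0.0035,-0.056],"delta_rot":[0,0,0],"claw":15},
    {"delta_pos":[0.003,-0.0035,-0.056],"delta_rot":[0,0,0],"claw":38},
    {"delta_pos":[0.003,-0.0035,-0.056],"delta_rot":[0,0,0],"claw":38},
    {"delta_pos":[0.003,-0.0035,-0.056],"delta_rot":[0,0,0],"claw":38},
    {"delta_pos":[0.003,-0.0035,-0.056],"delta_rot":[0,0,0],"claw":38},
    {"delta_pos":[0.003,-0.0035,-0.045],"delta_rot":[0,0,0],"claw":38},
    {"delta_pos":[0.003,-0.0035,-0.025],"delta_rot":[0,0,0],"claw":38},
    {"delta_pos":[0.003,-0.0035,0.005],"delta_rot":[0,0,0],"claw":38},
    {"delta_pos":[0.003,-0.0035,0.035],"delta_rot":[0,0,0],"claw":38},
    {"delta_pos":[0.003,-0.0035,0.065],"delta_rot":[0,0,0],"claw":38}
  ]
}}

```text
time: 12.5
eef_pos: [0.4288, -0.3152, 0.1599]
tcp_rot: [0.709, -0.033, -0.704, -0.028]
contact_force: [0.8, -0.3, 1.0]
opening: 0.443
```

Run:
```python
from h import *
P=dict(C=((208,81),(101,181)),D=((249,126),(147,235)),E=((290,167),(186,273)))
for k,(p,q) in P.items():
    p,q=[ray('top',170+(u+.5)/3.2-.5,140+(v+.5)/3.2-.5,.017)[:2]for u,v in(p,q)]
    d=p-q; print(k,'mid',((p+q)*500).round(1),'len %.1f'%(np.linalg.norm(d)*1000),'ang %.1f'%np.degrees(np.arctan2(d[1],d[0])))
st(); snap('side','side7')
```

```text
C mid [593.   49.7] len 152.7 ang -48.0
D mid [540.1   5.1] len 155.2 ang -44.2
E mid [498.1 -35.8] len 154.0 ang -45.7
t12.5 tcp [ 428.8 -315.2  159.9] jawyaw -94.9 xaxis [ 0.006 -0.008 -1.   ] open mm 37.8 F [ 0.8 -0.3  1. ] q [-0.82  0.07  2.01 -0.    1.05  0.83]
```

Emit:
{"method": "play_rows", "body": {
  "targets": [
    {"delta_pos":[0.03,0.14,0],"delta_rot":[0,0,-0.11],"claw":50},
    {"delta_pos":[0.03,0.14,0],"delta_rot":[0,0,-0.11],"claw":50},
    {"delta_pos":[0.03,0.14,0],"delta_rot":[0,0,-0.11],"claw":50},
    {"delta_pos":[0.03,0.14,0],"delta_rot":[0,0,-0.11],"claw":50},
    {"delta_pos":[0.0695,0.28,-0.045],"delta_rot":[0,0,-0.227],"claw":50},
    {"delta_pos":[0.0695,0.28,-0.045],"delta_rot":[0,0,-0.227],"claw":50},
    {"delta_pos":[0.0695,0.28,-0.045],"delta_rot":[0,0,-0.227],"claw":50},
    {"delta_pos":[0.0695,0.28,-0.045],"delta_rot":[0,0,-0.227],"claw":50},
    {"delta_pos":[0.0695,0.28,-0.045],"delta_rot":[0,0,-0.227],"claw":50},
    {"delta_pos":[0.0695,0.28,-0.045],"delta_rot":[0,0,-0.227],"claw":50},
    {"delta_pos":[0.0695,0.28,-0.045],"delta_rot":[0,0,-0.227],"claw":50}
  ]
}}

```text
time: 13.47
eef_pos: [0.5015, -0.0382, 0.1229]
tcp_rot: [0.655, -0.282, -0.648, -0.267]
contact_force: [0.4, -0.9, 0.2]
opening: 0.588
```

Run:
```python
from h import *
st()
```

```text
t13.5 tcp [501.5 -38.2 122.9] jawyaw -135.7 xaxis [ 0.001 -0.023 -1.   ] open mm 50.2 F [ 0.4 -0.9  0.2] q [-0.27  0.06  2.1  -0.03  0.98  2.11]
```

Emit:
{"method": "play_rows", "body": {
  "targets": [
    {"delta_pos":[-0.003,0.0025,-0.03],"delta_rot":[0,0,0],"claw":50},
    {"delta_pos":[-0.003,0.0025,-0.055],"delta_rot":[0,0,0],"claw":50},
    {"delta_pos":[-0.003,0.0025,-0.075],"delta_rot":[0,0,0],"claw":50},
    {"delta_pos":[-0.003,0.0025,-0.086],"delta_rot":[0,0,0],"claw":50},
    {"delta_pos":[-0.003,0.0025,-0.091],"delta_rot":[0,0,0],"claw":50},
    {"delta_pos":[-0.003,0.0025,-0.091],"delta_rot":[0,0,0],"claw":50},
    {"delta_pos":[-0.003,0.0025,-0.091],"delta_rot":[0,0,0],"claw":15},
    {"delta_pos":[-0.003,0.0025,-0.091],"delta_rot":[0,0,0],"claw":15},
    {"delta_pos":[-0.003,0.0025,-0.091],"delta_rot":[0,0,0],"claw":15},
    {"delta_pos":[-0.003,0.0025,-0.091],"delta_rot":[0,0,0],"claw":15},
    {"delta_pos":[-0.003,0.0025,-0.091],"delta_rot":[0,0,0],"claw":15},
    {"delta_pos":[-0.003,0.0025,-0.091],"delta_rot":[0,0,0],"claw":15},
    {"delta_pos":[-0.003,0.0025,-0.091],"delta_rot":[0,0,0],"claw":15},
    {"delta_pos":[-0.003,0.0025,-0.085],"delta_rot":[0,0,0],"claw":15},
    {"delta_pos":[-0.003,0.0025,-0.07],"delta_rot":[0,0,0],"claw":15},
    {"delta_pos":[-0.003,0.0025,-0.05],"delta_rot":[0,0,0],"claw":15},
    {"delta_pos":[-0.003,0.0025,-0.02],"delta_rot":[0,0,0],"claw":15},
    {"delta_pos":[-0.003,0.0025,0.01],"delta_rot":[0,0,0],"claw":15},
    {"delta_pos":[-0.003,0.0025,0.035],"delta_rot":[0,0,0],"claw":15},
    {"delta_pos":[-0.003,0.0025,0.035],"delta_rot":[0,0,0],"claw":15}
  ]
}}

```text
time: 15.13
eef_pos: [0.5019, -0.0363, 0.1644]
tcp_rot: [0.659, -0.281, -0.644, -0.268]
contact_force: [0.5, 0.1, 0.9]
opening: 0.247
```

Run:
```python
from h import *
st(); snap('side','side8')
```

```text
t15.1 tcp [501.9 -36.3 164.4] jawyaw -135.7 xaxis [ 0.012 -0.026 -1.   ] open mm 21.1 F [0.5 0.1 0.9] q [-0.26 -0.    2.08 -0.02  1.05  2.12]
```

Run:
```python
from h import *
b=cv2.imread('pics/side8.png'); big(b,150,90,400,300,3,'s8')
```

```text
(no output)
```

View pics/s8.png

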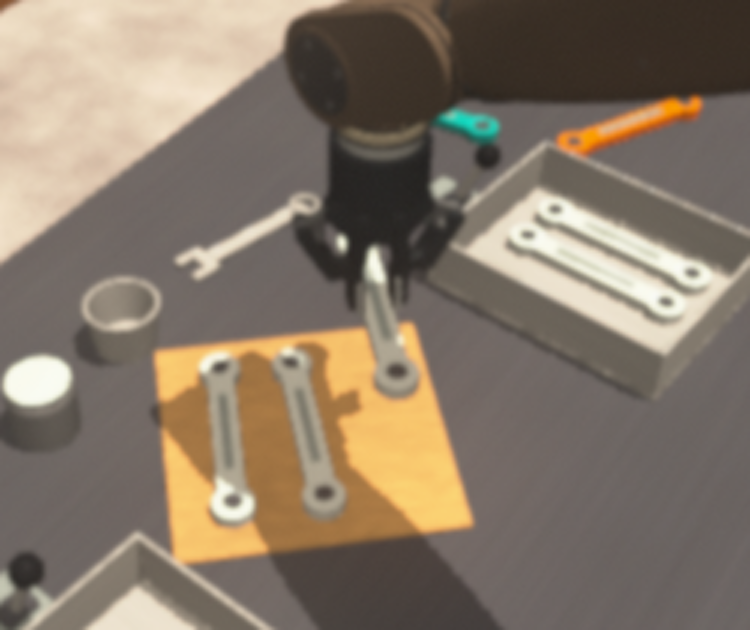

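Emit:
{"method": "play_rows", "body": {
  "targets": [
    {"delta_pos":[-0.02,-0.07,0],"delta_rot":[0,0,0.07],"claw":15},
    {"delta_pos":[-0.02,-0.07,0],"delta_rot":[0,0,0.07],"claw":15},
    {"delta_pos":[-0.04,-0.14,0],"delta_rot":[0,0,0.14],"claw":15},
    {"delta_pos":[-0.04,-0.14,0],"delta_rot":[0,0,0.14],"claw":15},
    {"delta_pos":[-0.06,-0.19,0],"delta_rot":[0,0,0.19],"claw":15},
    {"delta_pos":[-0.06,-0.19,0],"delta_rot":[0,0,0.19],"claw":15},
    {"delta_pos":[-0.07,-0.222,0],"delta_rot":[0.005,0.003,0.226],"claw":15},
    {"delta_pos":[-0.07,-0.222,0],"delta_rot":[0.005,0.003,0.226],"claw":15},
    {"delta_pos":[-0.07,-0.222,0],"delta_rot":[0.005,0.003,0.226],"claw":15},
    {"delta_pos":[-0.07,-0.222,0],"delta_rot":[0.005,0.003,0.226],"claw":15},
    {"delta_pos":[-0.07,-0.222,-0.03],"delta_rot":[0.005,0.003,0.226],"claw":15},
    {"delta_pos":[-0.07,-0.222,-0.05],"delta_rot":[0.005,0.003,0.226],"claw":15},
    {"delta_pos":[-0.07,-0.222,-0.06],"delta_rot":[0.005,0.003,0.226],"claw":15},
    {"delta_pos":[-0.07,-0.222,-0.06],"delta_rot":[0.005,0.003,0.226],"claw":15},
    {"delta_pos":[-0.07,-0.222,-0.06],"delta_rot":[0.005,0.003,0.226],"claw":15}
  ]
}}

```text
time: 16.43
eef_pos: [0.4306, -0.2569, 0.1011]
tcp_rot: [0.709, -0.031, -0.704, -0.03]
contact_force: [-0.1, -1.0, -0.9]
opening: 0.248
```

Run:
```python
from h import *
st(); b=snap('side','side9'); big(b,260,100,420,240,4.5,'s9')
```

```text
t16.4 tcp [ 430.6 -256.9  101.1] jawyaw -94.9 xaxis [ 0.007 -0.001 -1.   ] open mm 21.2 F [-0.1 -1.  -0.9] q [-0.74  0.09  2.11  0.01  0.93  0.91]
```

View pics/s9.png

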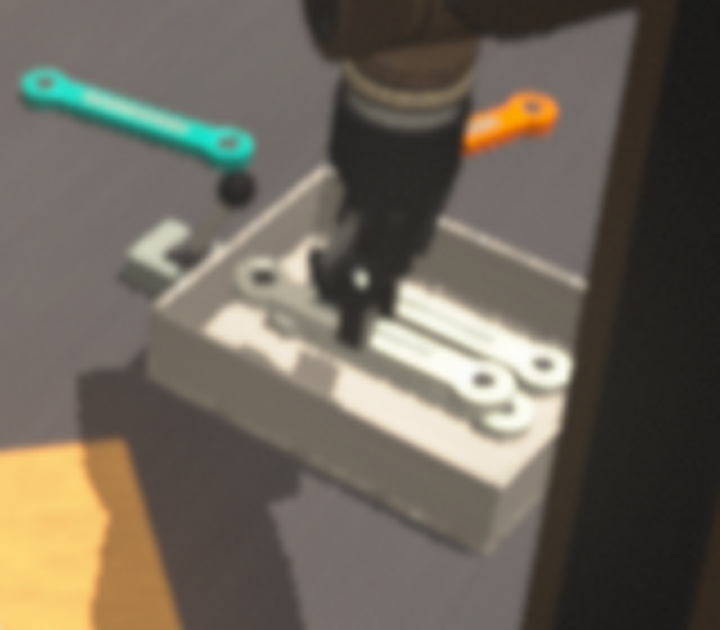

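Emit:
{"method": "play_rows", "body": {
  "targets": [
    {"delta_pos":[0.001,-0.0015,-0.025],"delta_rot":[0,0,0],"claw":15},
    {"delta_pos":[0.001,-0.0015,-0.045],"delta_rot":[0,0,0],"claw":15},
    {"delta_pos":[0.001,-0.0015,-0.057],"delta_rot":[0,0,0],"claw":15},
    {"delta_pos":[0.001,-0.0015,-0.063],"delta_rot":[0,0,0],"claw":15},
    {"delta_pos":[0.001,-0.0015,-0.068],"delta_rot":[0,0,0],"claw":15},
    {"delta_pos":[0.001,-0.0015,-0.068],"delta_rot":[0,0,0],"claw":15},
    {"delta_pos":[0.001,-0.0015,-0.068],"delta_rot":[0,0,0],"claw":15},
    {"delta_pos":[0.001,-0.0015,-0.068],"delta_rot":[0,0,0],"claw":38},
    {"delta_pos":[0.001,-0.0015,-0.068],"delta_rot":[0,0,0],"claw":38},
    {"delta_pos":[0.001,-0.0015,-0.068],"delta_rot":[0,0,0],"claw":38},
    {"delta_pos":[0.001,-0.0015,-0.068],"delta_rot":[0,0,0],"claw":38},
    {"delta_pos":[0.001,-0.0015,-0.055],"delta_rot":[0,0,0],"claw":38},
    {"delta_pos":[0.001,-0.0015,-0.035],"delta_rot":[0,0,0],"claw":38},
    {"delta_pos":[0.001,-0.0015,-0.005],"delta_rot":[0,0,0],"claw":38},
    {"delta_pos":[0.001,-0.0015,0.025],"delta_rot":[0,0,0],"claw":38},
    {"delta_pos":[0.001,-0.0015,0.05],"delta_rot":[0,0,0],"claw":38}
  ]
}}

```text
time: 17.82
eef_pos: [0.4329, -0.2597, 0.1553]
tcp_rot: [0.711, -0.032, -0.702, -0.029]
contact_force: [0.5, 0.4, -0.2]
opening: 0.448
```

Run:
```python
from h import *
st(); snap('side','side10'); snap('top','top10')
```

```text
t17.8 tcp [ 432.9 -259.7  155.3] jawyaw -95.0 xaxis [ 0.012 -0.005 -1.   ] open mm 38.2 F [ 0.5  0.4 -0.2] q [-0.74  0.01  2.08  0.    1.04  0.91]
```

Emit:
{"method": "play_rows", "body": {
  "targets": [
    {"delta_pos":[0.05,0.13,0],"delta_rot":[0,0,-0.11],"claw":50},
    {"delta_pos":[0.05,0.13,0],"delta_rot":[0,0,-0.11],"claw":50},
    {"delta_pos":[0.05,0.13,0],"delta_rot":[0,0,-0.11],"claw":50},
    {"delta_pos":[0.05,0.13,0],"delta_rot":[0,0,-0.11],"claw":50},
    {"delta_pos":[0.107,0.265,-0.035],"delta_rot":[0,0.003,-0.218],"claw":50},
    {"delta_pos":[0.107,0.265,-0.035],"delta_rot":[0,0.003,-0.218],"claw":50},
    {"delta_pos":[0.107,0.265,-0.035],"delta_rot":[0,0.003,-0.218],"claw":50},
    {"delta_pos":[0.107,0.265,-0.035],"delta_rot":[0,0.003,-0.218],"claw":50},
    {"delta_pos":[0.107,0.265,-0.035],"delta_rot":[0,0.003,-0.218],"claw":50},
    {"delta_pos":[0.107,0.265,-0.035],"delta_rot":[0,0.003,-0.218],"claw":50},
    {"delta_pos":[0.107,0.265,-0.035],"delta_rot":[0,0.003,-0.218],"claw":50}
  ]
}}

```text
time: 18.83
eef_pos: [0.5419, 0.0033, 0.1233]
tcp_rot: [0.657, -0.272, -0.654, -0.26]
contact_force: [0.3, 0.0, -0.6]
opening: 0.587
```

Run:
```python
from h import *
st()
```

```text
t18.8 tcp [541.9   3.3 123.3] jawyaw -134.1 xaxis [-0.002 -0.017 -1.   ] open mm 50.2 F [ 0.3  0.  -0.6] q [-0.17  0.15  2.   -0.02  0.99  2.18]
```

Emit:
{"method": "play_rows", "body": {
  "targets": [
    {"delta_pos":[-0.002,0.002,-0.03],"delta_rot":[0,0,0],"claw":50},
    {"delta_pos":[-0.002,0.002,-0.055],"delta_rot":[0,0,0],"claw":50},
    {"delta_pos":[-0.002,0.002,-0.075],"delta_rot":[0,0,0],"claw":50},
    {"delta_pos":[-0.002,0.002,-0.086],"delta_rot":[0,0,0],"claw":50},
    {"delta_pos":[-0.002,0.002,-0.091],"delta_rot":[0,0,0],"claw":50},
    {"delta_pos":[-0.002,0.002,-0.091],"delta_rot":[0,0,0],"claw":50},
    {"delta_pos":[-0.002,0.002,-0.091],"delta_rot":[0,0,0],"claw":15},
    {"delta_pos":[-0.002,0.002,-0.091],"delta_rot":[0,0,0],"claw":15},
    {"delta_pos":[-0.002,0.002,-0.091],"delta_rot":[0,0,0],"claw":15},
    {"delta_pos":[-0.002,0.002,-0.091],"delta_rot":[0,0,0],"claw":15},
    {"delta_pos":[-0.002,0.002,-0.091],"delta_rot":[0,0,0],"claw":15},
    {"delta_pos":[-0.002,0.002,-0.091],"delta_rot":[0,0,0],"claw":15},
    {"delta_pos":[-0.002,0.002,-0.091],"delta_rot":[0,0,0],"claw":15},
    {"delta_pos":[-0.002,0.002,-0.085],"delta_rot":[0,0,0],"claw":15},
    {"delta_pos":[-0.002,0.002,-0.07],"delta_rot":[0,0,0],"claw":15},
    {"delta_pos":[-0.002,0.002,-0.05],"delta_rot":[0,0,0],"claw":15},
    {"delta_pos":[-0.002,0.002,-0.02],"delta_rot":[0,0,0],"claw":15},
    {"delta_pos":[-0.002,0.002,0.01],"delta_rot":[0,0,0],"claw":15},
    {"delta_pos":[-0.002,0.002,0.03],"delta_rot":[0,0,0],"claw":15},
    {"delta_pos":[-0.002,0.002,0.03],"delta_rot":[0,0,0],"claw":15}
  ]
}}

```text
time: 20.5
eef_pos: [0.5429, 0.0051, 0.159]
tcp_rot: [0.661, -0.271, -0.65, -0.26]
contact_force: [0.7, -0.1, 0.4]
opening: 0.251
```

Run:
```python
from h import *
st(); snap('side','side11'); a=snap('top','top11')
big(a,280,150,380,290,4,'t11')
```

```text
t20.5 tcp [542.9   5.1 159. ] jawyaw -134.1 xaxis [ 0.008 -0.019 -1.   ] open mm 21.5 F [ 0.7 -0.1  0.4] q [-0.17  0.1   1.99 -0.02  1.05  2.18]
```

View pics/t11.png

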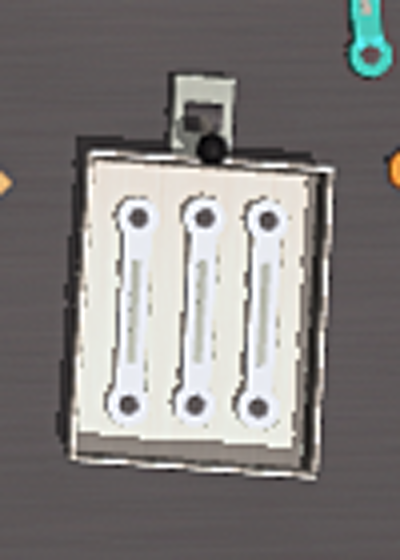

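Run:
```python
from h import *
M=[]
for p,q in (((137,218),(129,404)),((205,217),(195,404)),((268,220),(257,407))):
    p,q=[ray('top',280+(u+.5)/4-.5,150+(v+.5)/4-.5,.018)[:2]for u,v in(p,q)]
    d=p-q; M.append((p+q)*500); print(M[-1].round(1),'len %.1f'%(np.linalg.norm(d)*1000),'ang %.1f'%np.degrees(np.arctan2(d[1],d[0])))
print((M[0]+M[1])/2,(M[1]+M[2])/2)
```

```text
[ 430.4 -261.9] len 153.2 ang -4.2
[ 429.6 -317.1] len 154.0 ang -5.0
[ 426.  -368.4] len 154.0 ang -5.5
[ 430.04538278 -289.52524552] [ 427.84337191 -342.75586252]
```

Emit:
{"method": "play_rows", "body": {
  "targets": [
    {"delta_pos":[-0.03,-0.075,0],"delta_rot":[0,0,0.06],"claw":15},
    {"delta_pos":[-0.03,-0.075,0],"delta_rot":[0,0,0.06],"claw":15},
    {"delta_pos":[-0.06,-0.15,0],"delta_rot":[0,0,0.12],"claw":15},
    {"delta_pos":[-0.06,-0.15,0],"delta_rot":[0,0,0.12],"claw":15},
    {"delta_pos":[-0.09,-0.225,0],"delta_rot":[0,0,0.18],"claw":15},
    {"delta_pos":[-0.09,-0.225,0],"delta_rot":[0,0,0.18],"claw":15},
    {"delta_pos":[-0.113,-0.2945,0],"delta_rot":[0.004,0.003,0.217],"claw":15},
    {"delta_pos":[-0.113,-0.2945,0],"delta_rot":[0.004,0.003,0.217],"claw":15},
    {"delta_pos":[-0.113,-0.2945,0],"delta_rot":[0.004,0.003,0.217],"claw":15},
    {"delta_pos":[-0.113,-0.2945,0],"delta_rot":[0.004,0.003,0.217],"claw":15},
    {"delta_pos":[-0.113,-0.2945,0],"delta_rot":[0.004,0.003,0.217],"claw":15},
    {"delta_pos":[-0.113,-0.2945,-0.02],"delta_rot":[0.004,0.003,0.217],"claw":15},
    {"delta_pos":[-0.113,-0.2945,-0.04],"delta_rot":[0.004,0.003,0.217],"claw":15},
    {"delta_pos":[-0.113,-0.2945,-0.05],"delta_rot":[0.004,0.003,0.217],"claw":15},
    {"delta_pos":[-0.113,-0.2945,-0.05],"delta_rot":[0.004,0.003,0.217],"claw":15},
    {"delta_pos":[-0.113,-0.2945,-0.05],"delta_rot":[0.004,0.003,0.217],"claw":15}
  ]
}}

```text
time: 21.93
eef_pos: [0.4268, -0.2875, 0.1027]
tcp_rot: [-0.705, 0.032, 0.708, 0.029]
contact_force: [-0.8, -0.3, -1.0]
opening: 0.25
```

Run:
```python
from h import *
st(); snap('side','side12')
```

```text
t21.9 tcp [ 426.8 -287.5  102.7] jawyaw -94.9 xaxis [-0.004 -0.004 -1.   ] open mm 21.3 F [-0.8 -0.3 -1. ] q [-0.79  0.12  2.08 -0.01  0.94  0.87]
```

Emit:
{"method": "play_rows", "body": {
  "targets": [
    {"delta_pos":[0.003,-0.002,-0.02],"delta_rot":[0,0,0],"claw":15},
    {"delta_pos":[0.003,-0.002,-0.035],"delta_rot":[0,0,0],"claw":15},
    {"delta_pos":[0.003,-0.002,-0.045],"delta_rot":[0,0,0],"claw":15},
    {"delta_pos":[0.003,-0.002,-0.05],"delta_rot":[0,0,0],"claw":15},
    {"delta_pos":[0.003,-0.002,-0.054],"delta_rot":[0,0,0],"claw":15},
    {"delta_pos":[0.003,-0.002,-0.054],"delta_rot":[0,0,0],"claw":15},
    {"delta_pos":[0.003,-0.002,-0.054],"delta_rot":[0,0,0],"claw":15},
    {"delta_pos":[0.003,-0.002,-0.054],"delta_rot":[0,0,0],"claw":38},
    {"delta_pos":[0.003,-0.002,-0.054],"delta_rot":[0,0,0],"claw":38},
    {"delta_pos":[0.003,-0.002,-0.054],"delta_rot":[0,0,0],"claw":38},
    {"delta_pos":[0.003,-0.002,-0.054],"delta_rot":[0,0,0],"claw":38},
    {"delta_pos":[0.003,-0.002,-0.044],"delta_rot":[0,0,0],"claw":38},
    {"delta_pos":[0.003,-0.002,-0.03],"delta_rot":[0,0,0],"claw":38},
    {"delta_pos":[0.003,-0.002,0.0],"delta_rot":[0,0,0],"claw":38},
    {"delta_pos":[0.003,-0.002,0.03],"delta_rot":[0,0,0],"claw":38},
    {"delta_pos":[0.003,-0.002,0.05],"delta_rot":[0,0,0],"claw":38}
  ]
}}

```text
time: 23.32
eef_pos: [0.4312, -0.2911, 0.1576]
tcp_rot: [0.707, -0.034, -0.706, -0.028]
contact_force: [-0.4, -1.0, 0.9]
opening: 0.443
```

Run:
```python
from h import *
st(); snap('side','side13')
```

```text
t23.3 tcp [ 431.2 -291.1  157.6] jawyaw -95.0 xaxis [ 0.    -0.008 -1.   ] open mm 37.9 F [-0.4 -1.   0.9] q [-0.79  0.05  2.04 -0.01  1.05  0.87]
```

Emit:
{"method": "play_rows", "body": {
  "targets": [
    {"delta_pos":[0.08,0.17,0],"delta_rot":[0,0,-0.12],"claw":50},
    {"delta_pos":[0.08,0.17,0],"delta_rot":[0,0,-0.12],"claw":50},
    {"delta_pos":[0.08,0.17,0],"delta_rot":[0,0,-0.12],"claw":50},
    {"delta_pos":[0.08,0.17,0],"delta_rot":[0,0,-0.12],"claw":50},
    {"delta_pos":[0.08,0.17,0],"delta_rot":[0,0,-0.12],"claw":50},
    {"delta_pos":[0.161,0.341,-0.035],"delta_rot":[0.002,0,-0.238],"claw":50},
    {"delta_pos":[0.161,0.341,-0.035],"delta_rot":[0.002,0,-0.238],"claw":50},
    {"delta_pos":[0.161,0.341,-0.035],"delta_rot":[0.002,0,-0.238],"claw":50},
    {"delta_pos":[0.161,0.341,-0.035],"delta_rot":[0.002,0,-0.238],"claw":50},
    {"delta_pos":[0.161,0.341,-0.035],"delta_rot":[0.002,0,-0.238],"claw":50},
    {"delta_pos":[0.161,0.341,-0.035],"delta_rot":[0.002,0,-0.238],"claw":50},
    {"delta_pos":[0.161,0.341,-0.035],"delta_rot":[0.002,0,-0.238],"claw":50},
    {"delta_pos":[0.161,0.341,-0.035],"delta_rot":[0.002,0,-0.238],"claw":50}
  ]
}}

```text
time: 24.45
eef_pos: [0.5939, 0.0482, 0.1269]
tcp_rot: [0.647, -0.289, -0.646, -0.283]
contact_force: [-0.4, 0.4, 0.3]
opening: 0.584
```

Run:
```python
from h import *
st(); snap('side','side14'); a=snap('top','top14'); big(a,170,130,380,290,3.5,'t14')
```

```text
t24.4 tcp [593.9  48.2 126.9] jawyaw -137.8 xaxis [-0.003 -0.008 -1.   ] open mm 49.8 F [-0.4  0.4  0.3] q [-0.09  0.25  1.87 -0.01  1.02  2.32]
```

View pics/t14.png

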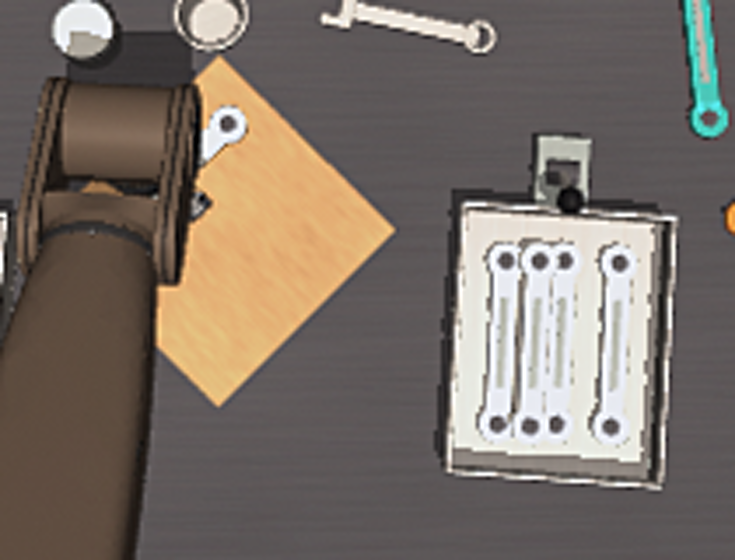

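Emit:
{"method": "play_rows", "body": {
  "targets": [
    {"delta_pos":[-0.0015,0.002,-0.03],"delta_rot":[0,0,0],"claw":50},
    {"delta_pos":[-0.0015,0.002,-0.055],"delta_rot":[0,0,0],"claw":50},
    {"delta_pos":[-0.0015,0.002,-0.075],"delta_rot":[0,0,0],"claw":50},
    {"delta_pos":[-0.0015,0.002,-0.088],"delta_rot":[0,0,0],"claw":50},
    {"delta_pos":[-0.0015,0.002,-0.0945],"delta_rot":[0,0,0],"claw":50},
    {"delta_pos":[-0.0015,0.002,-0.0945],"delta_rot":[0,0,0],"claw":50},
    {"delta_pos":[-0.0015,0.002,-0.0945],"delta_rot":[0,0,0],"claw":15},
    {"delta_pos":[-0.0015,0.002,-0.0945],"delta_rot":[0,0,0],"claw":15},
    {"delta_pos":[-0.0015,0.002,-0.0945],"delta_rot":[0,0,0],"claw":15},
    {"delta_pos":[-0.0015,0.002,-0.0945],"delta_rot":[0,0,0],"claw":15},
    {"delta_pos":[-0.0015,0.002,-0.0945],"delta_rot":[0,0,0],"claw":15},
    {"delta_pos":[-0.0015,0.002,-0.0945],"delta_rot":[0,0,0],"claw":15},
    {"delta_pos":[-0.0015,0.002,-0.0945],"delta_rot":[0,0,0],"claw":15},
    {"delta_pos":[-0.0015,0.002,-0.088],"delta_rot":[0,0,0],"claw":15},
    {"delta_pos":[-0.0015,0.002,-0.07],"delta_rot":[0,0,0],"claw":15},
    {"delta_pos":[-0.0015,0.002,-0.05],"delta_rot":[0,0,0],"claw":15},
    {"delta_pos":[-0.0015,0.002,-0.02],"delta_rot":[0,0,0],"claw":15},
    {"delta_pos":[-0.0015,0.002,0.01],"delta_rot":[0,0,0],"claw":15},
    {"delta_pos":[-0.0015,0.002,0.03],"delta_rot":[0,0,0],"claw":15},
    {"delta_pos":[-0.0015,0.002,0.03],"delta_rot":[0,0,0],"claw":15}
  ]
}}

```text
time: 26.22
eef_pos: [0.5952, 0.0492, 0.1628]
tcp_rot: [0.65, -0.289, -0.643, -0.285]
contact_force: [1.9, -0.0, -0.7]
opening: 0.254
```

Run:
```python
from h import *
st(); snap('side','side15')
```

```text
t26.2 tcp [595.2  49.2 162.8] jawyaw -137.9 xaxis [ 0.008 -0.009 -1.   ] open mm 21.7 F [ 1.9 -0.  -0.7] q [-0.08  0.21  1.85 -0.01  1.07  2.33]
```

Emit:
{"method": "play_rows", "body": {
  "targets": [
    {"delta_pos":[-0.04,-0.09,0],"delta_rot":[0,0,0.06],"claw":15},
    {"delta_pos":[-0.04,-0.09,0],"delta_rot":[0,0,0.06],"claw":15},
    {"delta_pos":[-0.04,-0.09,0],"delta_rot":[0,0,0.06],"claw":15},
    {"delta_pos":[-0.08,-0.18,0],"delta_rot":[0,0,0.12],"claw":15},
    {"delta_pos":[-0.08,-0.18,0],"delta_rot":[0,0,0.12],"claw":15},
    {"delta_pos":[-0.12,-0.28,0],"delta_rot":[0,0,0.18],"claw":15},
    {"delta_pos":[-0.12,-0.28,0],"delta_rot":[0,0,0.18],"claw":15},
    {"delta_pos":[-0.1675,-0.3925,0],"delta_rot":[0.002,0.003,0.238],"claw":15},
    {"delta_pos":[-0.1675,-0.3925,0],"delta_rot":[0.002,0.003,0.238],"claw":15},
    {"delta_pos":[-0.1675,-0.3925,0],"delta_rot":[0.002,0.003,0.238],"claw":15},
    {"delta_pos":[-0.1675,-0.3925,0],"delta_rot":[0.002,0.003,0.238],"claw":15},
    {"delta_pos":[-0.1675,-0.3925,0],"delta_rot":[0.002,0.003,0.238],"claw":15},
    {"delta_pos":[-0.1675,-0.3925,0],"delta_rot":[0.002,0.003,0.238],"claw":15},
    {"delta_pos":[-0.1675,-0.3925,-0.02],"delta_rot":[0.002,0.003,0.238],"claw":15},
    {"delta_pos":[-0.1675,-0.3925,-0.04],"delta_rot":[0.002,0.003,0.238],"claw":15},
    {"delta_pos":[-0.1675,-0.3925,-0.055],"delta_rot":[0.002,0.003,0.238],"claw":15},
    {"delta_pos":[-0.1675,-0.3925,-0.055],"delta_rot":[0.002,0.003,0.238],"claw":15}
  ]
}}

```text
time: 27.68
eef_pos: [0.4241, -0.3387, 0.0991]
tcp_rot: [-0.703, 0.028, 0.71, 0.033]
contact_force: [-1.0, -0.0, -3.1]
opening: 0.248
```

Run:
```python
from h import *
st(); b=snap('side','side16'); big(b,230,90,420,240,4,'s16')
```

```text
t27.7 tcp [ 424.1 -338.7   99.1] jawyaw -94.9 xaxis [-0.01   0.007 -1.   ] open mm 21.2 F [-1.  -0.  -3.1] q [-0.86  0.19  2.01 -0.    0.96  0.8 ]
```

View pics/s16.png

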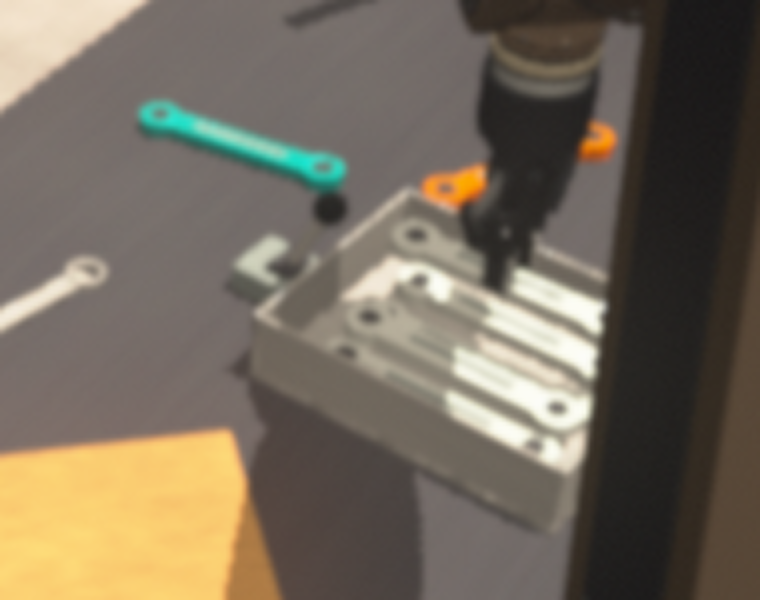

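Emit:
{"method": "play_rows", "body": {
  "targets": [
    {"delta_pos":[0.0035,-0.0045,-0.02],"delta_rot":[0,0,0],"claw":15},
    {"delta_pos":[0.0035,-0.0045,-0.035],"delta_rot":[0,0,0],"claw":15},
    {"delta_pos":[0.0035,-0.0045,-0.043],"delta_rot":[0,0,0],"claw":15},
    {"delta_pos":[0.0035,-0.0045,-0.047],"delta_rot":[0,0,0],"claw":15},
    {"delta_pos":[0.0035,-0.0045,-0.05],"delta_rot":[0,0,0],"claw":15},
    {"delta_pos":[0.0035,-0.0045,-0.05],"delta_rot":[0,0,0],"claw":15},
    {"delta_pos":[0.0035,-0.0045,-0.05],"delta_rot":[0,0,0],"claw":15},
    {"delta_pos":[0.0035,-0.0045,-0.05],"delta_rot":[0,0,0],"claw":38},
    {"delta_pos":[0.0035,-0.0045,-0.05],"delta_rot":[0,0,0],"claw":38},
    {"delta_pos":[0.0035,-0.0045,-0.05],"delta_rot":[0,0,0],"claw":38},
    {"delta_pos":[0.0035,-0.0045,-0.05],"delta_rot":[0,0,0],"claw":38},
    {"delta_pos":[0.0035,-0.0045,-0.04],"delta_rot":[0,0,0],"claw":38},
    {"delta_pos":[0.0035,-0.0045,-0.025],"delta_rot":[0,0,0],"claw":38},
    {"delta_pos":[0.0035,-0.0045,0.0],"delta_rot":[0,0,0],"claw":38},
    {"delta_pos":[0.0035,-0.0045,0.04],"delta_rot":[0,0,0],"claw":38},
    {"delta_pos":[0.0035,-0.0045,0.08],"delta_rot":[0,0,0],"claw":38},
    {"delta_pos":[0.0035,-0.0045,0.08],"delta_rot":[0,0,0],"claw":38}
  ]
}}

```text
time: 29.15
eef_pos: [0.4319, -0.3481, 0.1918]
tcp_rot: [0.708, -0.033, -0.705, -0.027]
contact_force: [1.3, -1.7, 1.4]
opening: 0.447
```

Run:
```python
from h import *
st(); snap('side','side17'); snap('top','top17')
f=lambda u,v,z:(ray('top',280+(u+.5)/4-.5,150+(v+.5)/4-.5,z)*1000).round(1)
print('ball top',f(210,149,.092))
r=lambda u,v,z:(ray('side',230+(u+.5)/4-.5,90+(v+.5)/4-.5,z)*1000).round(1)
print('ball side',r(330,208,.092))
print('block',f(169,75,.025),f(238,80,.025))
```

```text
t29.1 tcp [ 431.9 -348.1  191.8] jawyaw -94.9 xaxis [ 0.004 -0.009 -1.   ] open mm 38.2 F [ 1.3 -1.7  1.4] q [-0.86  0.08  1.94 -0.    1.12  0.8 ]
ball top [ 556.8 -319.5   92. ]
ball side [ 557.6 -322.3   92. ]
block [ 624.5 -297.1   25. ] [ 619. -354.   25.]
```

Run:
```python
from h import *
a=cv2.imread('pics/top17.png');b=cv2.imread('pics/side17.png')
A=cv2.resize(a[140:290,280:380],None,fx=4,fy=4,interpolation=cv2.INTER_CUBIC);B=cv2.resize(b[90:240,260:360],None,fx=4,fy=4,interpolation=cv2.INTER_CUBIC)
cv2.imwrite('pics/ab17.png',np.hstack([A,B])[:600,:800])
```

```text
(no output)
```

View pics/ab17.png

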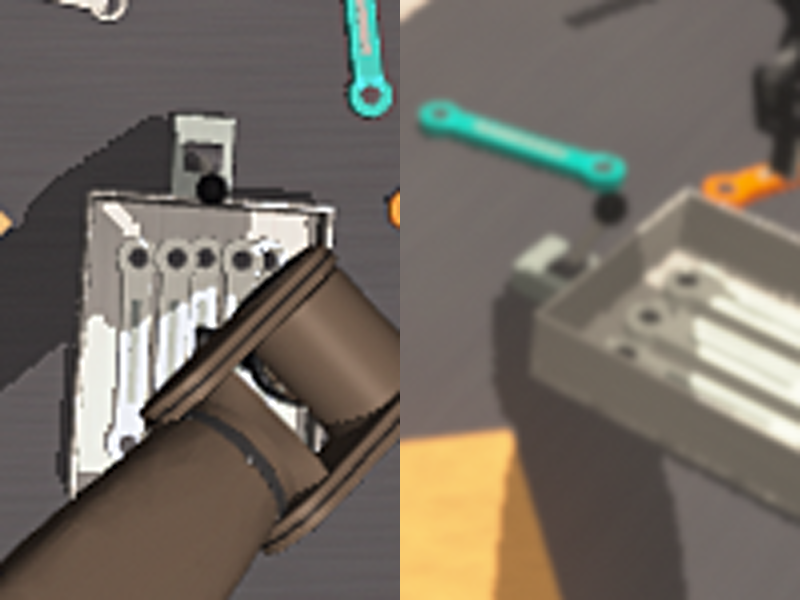

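Emit:
{"method": "play_rows", "body": {
  "targets": [
    {"delta_pos":[0.04,0.015,0],"delta_rot":[0,0,0],"claw":0},
    {"delta_pos":[0.083,0.0306,0],"delta_rot":[0,0,0],"claw":0},
    {"delta_pos":[0.083,0.0306,0],"delta_rot":[0,0,0],"claw":0},
    {"delta_pos":[0.083,0.0306,-0.03],"delta_rot":[0,0,0],"claw":0},
    {"delta_pos":[0.083,0.0306,-0.06],"delta_rot":[0,0,0],"claw":0},
    {"delta_pos":[0.083,0.0306,-0.085],"delta_rot":[0,0,0],"claw":0},
    {"delta_pos":[0.083,0.0306,-0.092],"delta_rot":[0,0,0],"claw":0},
    {"delta_pos":[0.083,0.0306,-0.092],"delta_rot":[0,0,0],"claw":0},
    {"delta_pos":[0.083,0.0306,-0.092],"delta_rot":[0,0,0],"claw":0}
  ]
}}

```text
time: 30.0
eef_pos: [0.5123, -0.3149, 0.0927]
tcp_rot: [-0.705, 0.03, 0.708, 0.03]
contact_force: [0.5, 0.5, 0.3]
opening: 0.0
```

Run:
```python
from h import *
st()
```

```text
t30.0 tcp [ 512.3 -314.9   92.7] jawyaw -94.9 xaxis [-0.004  0.    -1.   ] open mm 0.0 F [0.5 0.5 0.3] q [-0.72  0.31  1.87 -0.    0.96  0.94]
```

Emit:
{"method": "play_rows", "body": {
  "targets": [
    {"delta_pos":[0.01,-0.002,0.005],"delta_rot":[0,0,0],"claw":0},
    {"delta_pos":[0.02,-0.003,0.005],"delta_rot":[0,0,0],"claw":0},
    {"delta_pos":[0.027,-0.004,0.005],"delta_rot":[0,0,0],"claw":0},
    {"delta_pos":[0.034,-0.005,0.005],"delta_rot":[0,0,0],"claw":0},
    {"delta_pos":[0.041,-0.006,0.005],"delta_rot":[0,0,0],"claw":0},
    {"delta_pos":[0.048,-0.0065,0.005],"delta_rot":[0,0,0],"claw":0},
    {"delta_pos":[0.055,-0.007,0.005],"delta_rot":[0,0,0],"claw":0},
    {"delta_pos":[0.062,-0.0075,0.005],"delta_rot":[0,0,0],"claw":0},
    {"delta_pos":[0.069,-0.008,0.005],"delta_rot":[0,0,0],"claw":0},
    {"delta_pos":[0.076,-0.009,0.005],"delta_rot":[0,0,0],"claw":0},
    {"delta_pos":[0.082,-0.0095,0.005],"delta_rot":[0,0,0],"claw":0},
    {"delta_pos":[0.088,-0.01,0.005],"delta_rot":[0,0,0],"claw":0},
    {"delta_pos":[0.088,-0.01,0.005],"delta_rot":[0,0,0],"claw":0}
  ]
}}

```text
time: 31.08
eef_pos: [0.6014, -0.325, 0.0976]
tcp_rot: [-0.705, 0.03, 0.708, 0.03]
contact_force: [-0.0, 0.3, -0.3]
opening: -0.002
```

Run:
```python
from h import *
st()
b=snap('side','side18'); a=snap('top','top18')
print('expected ball px side off/over',proj('side',(.557,-.321,.092)).round(1),proj('side',(.634,-.328,.092)).round(1))
g=b.max(2); u,v=proj('side',(.62,-.327,.095)).astype(int)
m=(g[v-25:v+25,u-25:u+40]<45).astype(np.uint8)
n,l,s,c=cv2.connectedComponentsWithStats(m)
for i in range(1,n):
    if s[i,4]>15: print(s[i],c[i]+[u-25,v-25])
```

```text
t31.1 tcp [ 601.4 -325.    97.6] jawyaw -94.9 xaxis [-0.003  0.    -1.   ] open mm -0.1 F [-0.   0.3 -0.3] q [-0.64  0.46  1.65 -0.    1.03  1.01]
expected ball px side off/over [312.1 141.9] [290.7 132.1]
[ 22   0  22  29 218] [300.38990826 122.1146789 ]
```

Emit:
{"method": "play_rows", "body": {
  "targets": [
    {"delta_pos":[0.003,0,0],"delta_rot":[0,0,0],"claw":0},
    {"delta_pos":[0.005,0,0],"delta_rot":[0,0,0],"claw":0},
    {"delta_pos":[0.007,-0.0005,0],"delta_rot":[0,0,0],"claw":0},
    {"delta_pos":[0.008,-0.0005,0],"delta_rot":[0,0,0],"claw":0},
    {"delta_pos":[0.008,-0.0005,0],"delta_rot":[0,0,0],"claw":0}
  ]
}}

```text
time: 31.6
eef_pos: [0.604, -0.3251, 0.0972]
tcp_rot: [-0.7, 0.029, 0.713, 0.031]
contact_force: [-14.6, 1.7, 6.6]
opening: -0.001
```

Emit:
{"method": "play_rows", "body": {
  "targets": [
    {"delta_pos":[-0.01,0,0],"delta_rot":[0,0,0],"claw":0},
    {"delta_pos":[-0.03,0.002,0.01],"delta_rot":[0,0,0],"claw":0},
    {"delta_pos":[-0.05,0.004,0.04],"delta_rot":[0,0,0],"claw":0},
    {"delta_pos":[-0.06,0.04,0.08],"delta_rot":[0,0,0],"claw":0},
    {"delta_pos":[-0.06,0.08,0.12],"delta_rot":[0,0,0],"claw":0},
    {"delta_pos":[-0.06,0.12,0.15],"delta_rot":[0,0,0],"claw":0},
    {"delta_pos":[-0.06,0.16,0.15],"delta_rot":[0,0,0],"claw":0},
    {"delta_pos":[-0.06,0.2,0.15],"delta_rot":[0,0,0],"claw":0},
    {"delta_pos":[-0.06,0.24,0.15],"delta_rot":[0,0,0],"claw":0},
    {"delta_pos":[-0.06,0.28,0.15],"delta_rot":[0,0,0],"claw":0},
    {"delta_pos":[-0.06,0.28,0.15],"delta_rot":[0,0,0],"claw":0},
    {"delta_pos":[-0.06,0.28,0.15],"delta_rot":[0,0,0],"claw":0}
  ]
}}

```text
time: 32.6
eef_pos: [0.5439, -0.0407, 0.248]
tcp_rot: [-0.701, 0.027, 0.712, 0.03]
contact_force: [-0.1, -0.5, 0.1]
opening: 0.001
```

Run:
```python
from h import *
st()
b=snap('side','side19'); a=snap('top','top19')
for cam,im in(('side',b),('top',a)):
    e0=proj(cam,(.557,-.321,.092)); e1=proj(cam,(.634,-.328,.092)); u,v=((e0+e1)/2).astype(int)
    m=(im[v-22:v+22,u-22:u+22].max(2)<45).astype(np.uint8)
    n,l,s,c=cv2.connectedComponentsWithStats(m); print(cam,'off',e0.round(1),'over',e1.round(1))
    for i in range(1,n):
        if s[i,4]>8: p=c[i]+[u-22,v-22]; print(s[i],p,(ray(cam,*p,.092)*1000).round(1))
A=cv2.resize(a[120:290,170:380],None,fx=3.5,fy=3.5,interpolation=cv2.INTER_CUBIC);cv2.imwrite('pics/t19.png',A)
```

```text
t32.6 tcp [543.9 -40.7 248. ] jawyaw -94.6 xaxis [-0.016  0.005 -1.   ] open mm 0.1 F [-0.1 -0.5  0.1] q [-0.26  0.02  1.9   0.    1.25  1.39]
side off [312.1 141.9] over [290.7 132.1]
[11 18  6  4 17] [292.11764706 133.64705882] [ 626.3 -323.4   92. ]
top off [332.6 186.8] over [334.  162.6]
[20  9  7  8 44] [333.95454545 164.56818182] [ 627.6 -327.8   92. ]
[11 16  1  9  9] [322. 172.] [ 604.8 -289.2   92. ]
```

View pics/t19.png

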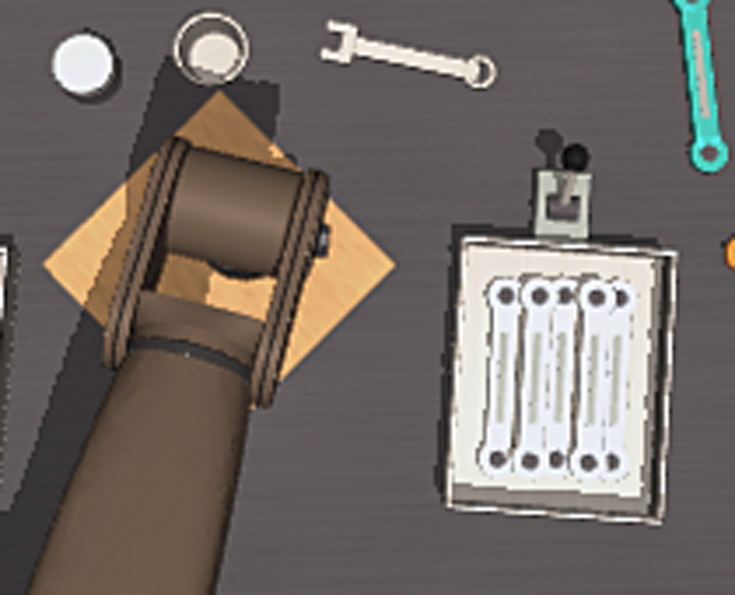

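Run:
```python
from h import *
for cam,names in(('side',('side17','side19')),('top',('top14','top17','top19'))):
  for nm in names:
    im=cv2.imread(f'pics/{nm}.png')
    over='19' in nm
    e=proj(cam,(.630,-.328,.092) if over else (.557,-.321,.092)); u,v=e.astype(int)
    for th in(35,55):
      m=(im[v-10:v+11,u-10:u+11].max(2)<th).astype(np.uint8)
      n,l,s,c=cv2.connectedComponentsWithStats(m)
      i=1+s[1:,4].argmax(); x,y,w,h,ar=s[i]
      p=np.array([x+(w-1)/2+u-10,y+(h-1)/2+v-10]); print(nm,th,s[i],'bbox ctr',(ray(cam,*p,.092)*1000).round(1),'centroid',(ray(cam,*(c[i]+[u-10,v-10]),.092)*1000).round(1))
```

```text
Traceback (most recent call last):
ValueError: attempt to get argmax of an empty sequence
```

Run:
```python
from h import *
for cam,names in(('side',('side17','side19')),('top',('top14','top17','top19'))):
  for nm in names:
    im=cv2.imread(f'pics/{nm}.png')
    over='19' in nm
    e=proj(cam,(.630,-.328,.092) if over else (.557,-.321,.092)); u,v=e.astype(int)
    for th in(40,60):
      m=(im[v-10:v+11,u-10:u+11].max(2)<th).astype(np.uint8)
      n,l,s,c=cv2.connectedComponentsWithStats(m)
      if n<2: continue
      i=1+s[1:,4].argmax(); x,y,w,h,ar=s[i]
      p=np.array([x+(w-1)/2+u-10,y+(h-1)/2+v-10]); print(nm,th,s[i],'bbox ctr',(ray(cam,*p,.092)*1000).round(1),'centroid',(ray(cam,*(c[i]+[u-10,v-10]),.092)*1000).round(1))
```

```text
side17 40 [ 8 11  2  2  3] bbox ctr [ 559.4 -315.9   92. ] centroid [ 559.4 -316.9   92. ]
side17 60 [ 7  8  7  7 40] bbox ctr [ 557.  -320.5   92. ] centroid [ 557.9 -321.9   92. ]
side19 40 [10 12  2  2  3] bbox ctr [ 625.6 -318.6   92. ] centroid [ 625.5 -317.6   92. ]
side19 60 [ 8  8  8  7 38] bbox ctr [ 627.1 -326.8   92. ] centroid [ 627.6 -325.7   92. ]
top14 40 [ 7  7  8  8 41] bbox ctr [ 558.  -320.8   92. ] centroid [ 556.9 -320.2   92. ]
top14 60 [ 7  7 14  8 58] bbox ctr [ 557.7 -330.2   92. ] centroid [ 556.4 -325.2   92. ]
top17 40 [ 7  7  8  8 44] bbox ctr [ 558.  -320.8   92. ] centroid [ 556.8 -320.1   92. ]
top17 60 [ 7  7 11  9 56] bbox ctr [ 556.3 -325.4   92. ] centroid [ 554.8 -321.7   92. ]
top19 40 [ 7  8  7  8 41] bbox ctr [ 627.8 -327.9   92. ] centroid [ 627.4 -327.9   92. ]
top19 60 [  0   4  14  12 100] bbox ctr [ 634.5 -317.1   92. ] centroid [ 632.8 -316.8   92. ]
```

Emit:
{"method": "play_rows", "body": {
  "targets": [
    {"delta_pos":[0.035,-0.283,0],"delta_rot":[0,0,0],"claw":0},
    {"delta_pos":[0.035,-0.283,0],"delta_rot":[0,0,0],"claw":0},
    {"delta_pos":[0.035,-0.283,0],"delta_rot":[0,0,0],"claw":0},
    {"delta_pos":[0.035,-0.283,0],"delta_rot":[0,0,0],"claw":0},
    {"delta_pos":[0.035,-0.283,0],"delta_rot":[0,0,0],"claw":0},
    {"delta_pos":[0.035,-0.283,0],"delta_rot":[0,0,0],"claw":0},
    {"delta_pos":[0.035,-0.283,0],"delta_rot":[0,0,0],"claw":0},
    {"delta_pos":[0.035,-0.283,0],"delta_rot":[0,0,0],"claw":0},
    {"delta_pos":[0.035,-0.283,0],"delta_rot":[0,0,0],"claw":0},
    {"delta_pos":[0.035,-0.283,-0.04],"delta_rot":[0,0,0],"claw":0},
    {"delta_pos":[0.035,-0.283,-0.08],"delta_rot":[0,0,0],"claw":0},
    {"delta_pos":[0.035,-0.283,-0.12],"delta_rot":[0,0,0],"claw":0},
    {"delta_pos":[0.035,-0.283,-0.15],"delta_rot":[0,0,0],"claw":0},
    {"delta_pos":[0.035,-0.283,-0.15],"delta_rot":[0,0,0],"claw":0},
    {"delta_pos":[0.045,-0.2835,-0.15],"delta_rot":[0,0,0],"claw":0},
    {"delta_pos":[0.055,-0.284,-0.15],"delta_rot":[0,0,0],"claw":0},
    {"delta_pos":[0.062,-0.2845,-0.15],"delta_rot":[0,0,0],"claw":0},
    {"delta_pos":[0.068,-0.285,-0.15],"delta_rot":[0,0,0],"claw":0},
    {"delta_pos":[0.068,-0.285,-0.15],"delta_rot":[0,0,0],"claw":0}
  ]
}}

```text
time: 34.28
eef_pos: [0.6054, -0.3297, 0.1009]
tcp_rot: [-0.691, 0.026, 0.722, 0.03]
contact_force: [-30.5, 3.8, 15.3]
opening: 0.0
```

Emit:
{"method": "play_rows", "body": {
  "targets": [
    {"delta_pos":[-0.01,0,0],"delta_rot":[0,0,0],"claw":0},
    {"delta_pos":[-0.03,0.002,0.01],"delta_rot":[0,-0.015,0],"claw":0},
    {"delta_pos":[-0.05,0.004,0.04],"delta_rot":[0,-0.015,0],"claw":0},
    {"delta_pos":[-0.06,0.04,0.08],"delta_rot":[0,0,0],"claw":0},
    {"delta_pos":[-0.06,0.08,0.12],"delta_rot":[0,0,0],"claw":0},
    {"delta_pos":[-0.06,0.12,0.15],"delta_rot":[0,0,0],"claw":0},
    {"delta_pos":[-0.06,0.16,0.15],"delta_rot":[0,0,0],"claw":0},
    {"delta_pos":[-0.06,0.2,0.15],"delta_rot":[0,0,0],"claw":0},
    {"delta_pos":[-0.06,0.24,0.15],"delta_rot":[0,0,0],"claw":0},
    {"delta_pos":[-0.06,0.28,0.15],"delta_rot":[0,0,0],"claw":0},
    {"delta_pos":[-0.06,0.28,0.15],"delta_rot":[0,0,0],"claw":0},
    {"delta_pos":[-0.06,0.28,0.15],"delta_rot":[0,0,0],"claw":0}
  ]
}}

```text
time: 35.28
eef_pos: [0.5472, -0.0453, 0.2556]
tcp_rot: [-0.694, 0.024, 0.719, 0.027]
contact_force: [-0.9, 0.2, -0.0]
opening: -0.002
```

Run:
```python
from h import *
st(); a=snap('top','top20'); b0=cv2.imread('pics/top19.png')
e=proj('top',(.630,-.328,.092)); u,v=e.astype(int)
m=(a[v-10:v+11,u-10:u+11].max(2)<40).astype(np.uint8); n,l,s,c=cv2.connectedComponentsWithStats(m); i=1+s[1:,4].argmax(); print((ray('top',*(c[i]+[u-10,v-10]),.092)*1000).round(1))
print('tray diff',cv2.absdiff(a,b0)[185:275,295:365].max(), 'housing diff vs start',(cv2.absdiff(a,cv2.imread('pics/top0.png'))[180:270,105:175].max(2)>60).sum())
```

```text
t35.3 tcp [547.2 -45.3 255.6] jawyaw -94.1 xaxis [-0.035  0.007 -0.999] open mm -0.1 F [-0.9  0.2 -0. ] q [-0.27  0.03  1.87 -0.    1.28  1.38]
[ 627.3 -327.7   92. ]
tray diff 3 housing diff vs start 6
```

The lever is on its stop, since the ball stayed put under 30 N. The arms have not moved and the robot is clear, so I am handing in.

```bash
python3 -c "
from h import *
print(ctrl.sign_off())"
```

```text
the job is handed in; nothing more can be done
None
```

I took the pile apart from the top down and laid all five arms present flat in the free right-hand tray. Three lie side by side on the floor and two bridge them. I then threw that tray's lever over, away from the robot, moved the arm clear and handed the job in at about 35 s of robot time.

- **Arms:** the top view shows all five inside the tray. Between the last two pictures the tray area did not change.
- **Other tray and bench items:** the housing's part of the picture is as it was at the start. I never went near the other lever, the wrench, the tin or the cup.
- **Lever:** the camera puts the ball's travel at about 70 mm, or roughly 0.91 rad, short of the expected 77 mm. A second push of about 30 N did not move it further, so I took it to be on its stop, but that check and the expected travel do not quite agree.

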